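Set up a ring on its porous disc and hold the humid box open

ROBOT

A 7-joint arm with a two-finger parallel gripper is mounted at the origin on a cart in front of the work surface, level with it; the furniture and walls round the work are solid. World frame = base frame: x ahead of the robot, y to its left, z up, the work surface at z = 0. Lengths are in mm, angles in rad, forces in N, time in s.
With the tool pointing down it reaches from about 425 to 950 mm from the base axis. Payload 4.7 kg.
Tool frame: the origin (TCP) lies on the front face of the gripper's body, between the roots of the fingers; the fingertips stand 70 mm ahead of it and the grasp point (between the pads) lies 51 mm ahead of it; x points along the fingers, y is the direction in which the jaws open and shut, and the axes are right-handed (so a half turn about x gives the same grasp; the last joint's range is limited). The gripper opens to 87 mm and grips with 3 to 60 N. Pads are 19 mm wide; open, the fingers measure 117 mm over their backs; the gripper's body (75 mm by 190 mm) begins 51 mm behind the grasp point.
Start: joints at [1.167, 0.469, -0.049, 1.532, 0.024, 1.141, -0.082], TCP at [247.151, -628.139, 292.273] pointing down, gripper open.
Joint ranges: [-2.59, 2.59], [-0.33, 1.99], [-1.39, 1.29], [0.1, 2.45], [-1.04, 4.18], [0.21, 1.99], [-2.66, 2.66]. Speed limits (rad/s): [2.57, 2.57, 3.14, 3.14, 3.14, 3.14, 3.14].

INTERFACE

Orientations are given as [roll, pitch, yaw] about the fixed x, y, z axes, in that order (R = Rz(yaw) Ry(pitch) Rx(roll)).
In Python, from bench import env gives the robot as it stands.
- The arm moves only by the tool arm_command, never from a script. Its argument "targets" is a list of rows, each a list of 7 numbers: the turn, a rotation vector about the tool's x, y, z in degrees, then the shift along the tool's x, y, z in mm, then the opening, from 0 (shut) to 1 (fully open). In form: [[wx, wy, wz, tx, ty, tz, jaw], ...]. A call has 1 to 20 rows; each row shifts and turns the commanded pose from where the row before left it, along the tool's axes as they then stand; what a row does not reach is not made up. A row lasts 1/8 s, in which the tool goes at most 62.5 mm and 10.7 degrees, less where a joint would pass 70% of its speed; a pose out of reach is approached as far as the arm can. A call with a gripper value outside its range is refused whole. The fingers move at their own pace and stop on an object; "force" is the grip in N (left out, the last holds). Time passes only in rows, so rows that do not move let the fingers close. It gives the time, the measured TCP pose, the force and the opening at its end, in the units of the state.
- env.observe(): the state, without advancing time (a new reading comes with each control period).
- env.capture(name): name is "scene" or "top"; returns a dict with "pixels" (420x560x3 uint8, blue, green, red), "range_z" (420x560 float32, mm along the optical axis (not along the pixel's ray), 0 where there is no reading), "fx", "fy", "cx", "cy" (pixels), "world_from_camera" (4x4, takes a point from camera to world coordinates). Camera axes: x right, y down, z forward; pixel columns grow to the right and rows downward; lengths in mm; the calibration is good to about 2 mm. A picture is of the moment at which its call begins.
- env.hand_in(): hands the job in, once; it reports no verdict.
The state is a dict: "time": time; "q": joint angles; "dq": joint speeds; "effort": joint torques, N m; "position": TCP position; "tcp_rot": TCP orientation; "force": force on the tool from outside, world axes, zero at the start; "torque": the same for the moment, N m; "grip_width": finger opening in mm.
Only numpy, scipy, OpenCV 4.12 (cv2) and the standard library are available. Lean on these libraries where they do the work, as an engineer would, in place of code of your own. Each camera call takes 0.05 s, during which the arm holds its last target.

TASK

Lay the grey porous disc flat in the middle of the round steel base plate, and set the smaller of the two steel cutting rings flat on the disc, centred on it. Then lift the lid of the humid box and hold it open at 50 degrees from shut, so that the set can be put in: it falls shut when let go, so finish while still holding it there. Leave the other things where they are.

Things in the scene. Friction and masses are not known exactly. Their poses are not given: they have to be found in the camera images.
- plate_top (a point): centre of the top face of the round steel base plate: 90 mm across, 14 mm thick, loose, 0.65 kg, lying flat on the worktop (top face 14 mm above it)
- disc_center (a point): centre of the grey porous disc, half-way up: 50 mm across, 14 mm thick, loose, about 0.06 kg, lying flat on the worktop at first; z is its axis, up
- ring_center (a point): centre of the smaller steel cutting ring, half-way up: 50 mm outside, about 45 mm inside, 20 mm high, open through, loose, about 0.075 kg, standing flat on the worktop; z is its axis, up. A larger ring, 64 mm outside, lies elsewhere and is not wanted
- lid_bar (a point): middle of the lid's round steel pull bar: 12 mm thick, 112 mm long, level, parallel to the hinge, middle 90 mm free to grip; 45 mm out before the lid's free edge on two thin arms; 93 mm above the worktop when shut. Its x axis points from bar to hinge (level when shut, dipping as the lid opens), y along the bar. The hinge line lies 199 mm from the bar along x and 7 mm lower, lid shut
- lid (a joint): angle of the humid box's lid (rad): 0 = shut (level), growing as the bar rises; 50 degrees = 0.873. Lid grey, 154 x 158 mm, 5 mm thick, about 0.45 kg; swings freely, falls shut when let go; the bar, held by two fingers, pivots between them as it turns. Box: fixed, sheet metal, 150 x 150 mm, 86 mm high, its front with the bar turned towards the robot, the hinge on its far rim
- jar: bystander: clear sample jar with screw lid, 62 mm across, 78 mm high; origin under its centre
- weight: bystander: brass calibration weight with a knob, 38 mm across, 52 mm high; origin under its centre
Not all that is in view belongs to the job. What is shaped like the part that bears disc_center but orange or purple is not meant.

How it is judged:
By the outcome, as a careful person would: the job done as asked, in the order asked, and still so for the second after the job is handed in, while the arm keeps its last pose, push and grip.
It also fails if it takes over 72 s, if anything falls off the work surface, if the arm or the gripper's body presses on something with over 40 N, if the wrist force passes 120 N, or if a joint passes its speed limit or range.

## Working session

There is one attempt and no reset: what is moved stays moved. The work goes in short steps, Python scripts to look and compute and a tool call to move; the robot and the scene stay as the last step left them, time stands still between calls to the robot, and variables do not carry over. Pictures are saved under pics/ and viewed, and the job is handed in when it is done.

Besides the shell and the picture viewer there is one more tool, called after "Request:" as name(argument=value, ...) on one line, values as JSON. arm_command: Moves the arm, as the interface text tells. Its arguments: {"type":"object","properties":{"targets":{"type":"array"},"force":{"type":"number"}},"required":["targets"]}

```bash
mkdir -p pics; ls
python3 - <<'E'
from bench import env
import cv2, numpy as np, pickle
s=env.observe(); print(s)
for n in("scene","top"):
    c=env.capture(n); cv2.imwrite(f"pics/{n}0.png",c["pixels"]); pickle.dump(c,open(f"{n}0.pkl","wb")); print(n,c["fx"],c["cx"],c["cy"],c["world_from_camera"])
E
```

```text
pics
{'time': 0.0, 'q': array([ 1.16709956,  0.46944985, -0.04861525,  1.53365168,  0.02405619,
        1.14100209, -0.08231252]), 'dq': array([ 0.00103789, -0.00015034, -0.00084085, -0.00140793,  0.00097235,
       -0.00089117,  0.00169889]), 'effort': array([ 6.57439432e-05, -5.07975268e+01, -8.02898733e-02, -2.36153376e+01,
       -6.12588320e-02,  3.80980235e-02,  1.70557869e-04]), 'position': array([ 246.97660174, -627.71122722,  291.2115721 ]), 'tcp_rot': array([-1.56003435,  1.56886859,  1.95637308]), 'force': array([-0.63216515,  0.4052093 ,  0.01604462]), 'torque': array([-0.0501357 , -0.03246982, -0.02629377]), 'grip_width': 87.1192156981239}
scene 469.39740112492296 273.8029105657562 209.35686651217713 [[-4.92367345e-01 -4.55670262e-01  7.41578728e-01 -2.60309931e+02]
 [-8.70386045e-01  2.56209430e-01 -4.20457918e-01  7.30992685e+02]
 [ 1.59070673e-03 -8.52479525e-01 -5.22758194e-01  6.05754060e+02]
 [ 0.00000000e+00  0.00000000e+00  0.00000000e+00  1.00000000e+00]]
top 409.79481703440746 277.0321985129741 208.83906780031106 [[-2.14296695e-02 -9.99227971e-01  3.29276607e-02  4.59876081e+02]
 [-9.99496243e-01  2.21833625e-02  2.26970921e-02  2.96225045e+02]
 [-2.34100155e-02 -3.24246820e-02 -9.99199986e-01  9.51593910e+02]
 [ 0.00000000e+00  0.00000000e+00  0.00000000e+00  1.00000000e+00]]
```

View pics/scene0.png

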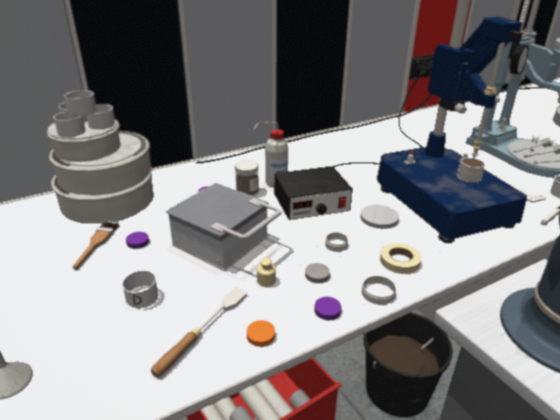

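View pics/top0.png

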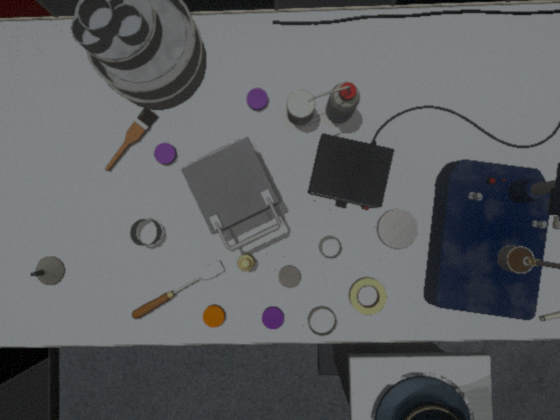

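```bash
cat > h.py <<'E'
import numpy as np,cv2,pickle
def load(n): return pickle.load(open(n,"rb"))
def ray(c,u,v,z):
    T=c["world_from_camera"];d=T[:3,:3]@np.array([(u-c["cx"])/c["fx"],(v-c["cy"])/c["fy"],1]);o=T[:3,3]
    return o+d*(z-o[2])/d[2]
def proj(c,p):
    T=c["world_from_camera"];q=T[:3,:3].T@(np.array(p,float)-T[:3,3]);return c["fx"]*q[0]/q[2]+c["cx"],c["fy"]*q[1]/q[2]+c["cy"]
def cloud(c):
    v,u=np.mgrid[0:420,0:560];z=c["range_z"];P=np.stack([(u-c["cx"])/c["fx"]*z,(v-c["cy"])/c["fy"]*z,z],-1)
    T=c["world_from_camera"];return P@T[:3,:3].T+T[:3,3]
E
python3 - <<'E'
from h import *
c=load("top0.pkl");s=load("scene0.pkl");I=c["pixels"]
W=cloud(c)
for n,u,v in[("table",260,360-30),("disc",290,276),("ringS",330,247),("ringL",322,320),("plate",397,228),("weight",246,263),("pot",148,233)]:
    print(n,W[v,u].round(1))
def crop(I,x,y,w,h,k,f): cv2.imwrite(f,cv2.resize(I[y:y+h,x:x+w],None,fx=k,fy=k,interpolation=cv2.INTER_CUBIC))
crop(I,220,195,200,150,4,"pics/topA.png")
crop(I,170,130,130,130,4.6,"pics/topB.png")
crop(s["pixels"],160,170,260,150,3,"pics/scA.png")
E
```

```text
table [213.  363.    0.7]
disc [337.3 291.3  14.7]
ringS [400.5 197.7   2.9]
ringL [234.6 220.4   4.9]
plate [441.2  45.7  12.6]
weight [372.8 386.7  57.4]
pot [441.5 620.3   0.9]
```

View pics/topA.png

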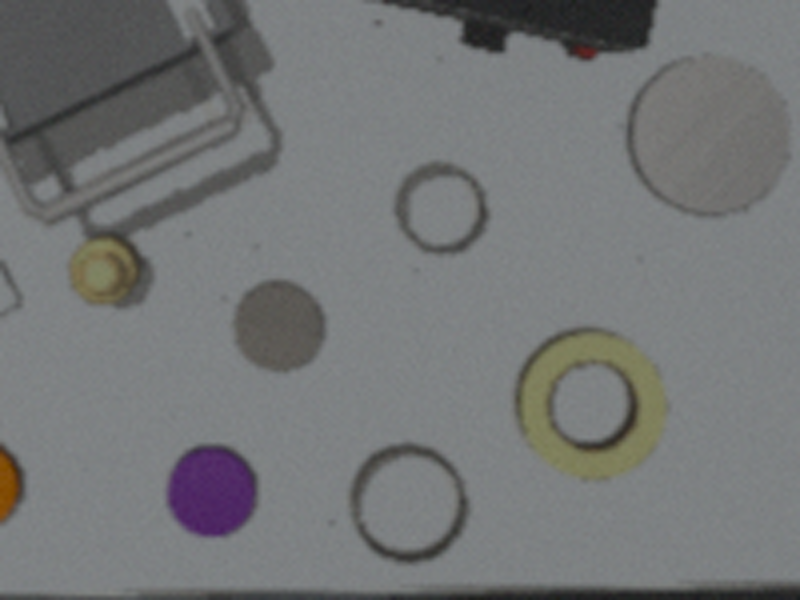

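View pics/topB.png

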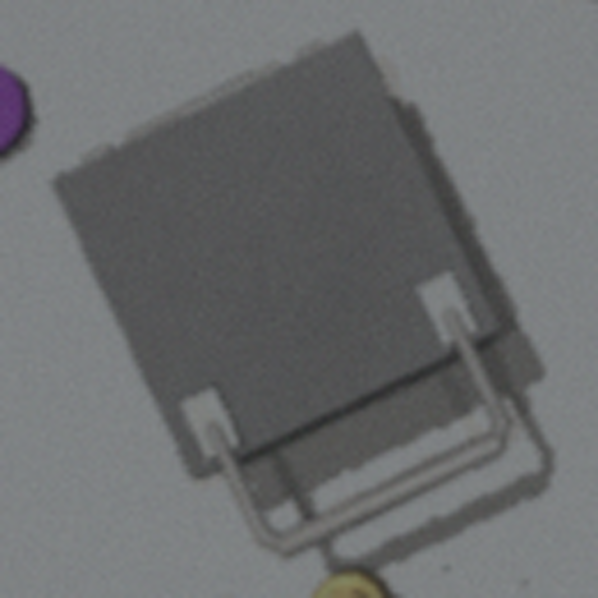

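View pics/scA.png

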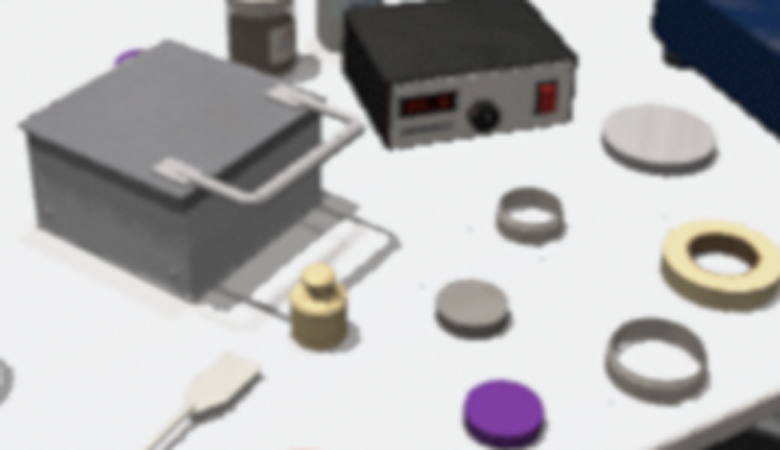

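Run:
```python
from h import *
c=load("top0.pkl");s=load("scene0.pkl")
W=cloud(c);S=cloud(s)
for n,a,b,z in[("disc",279,325,14),("ringS",441.5,207.5,20),("ringL",408.5,502,20),("plate",709.5,134.5,14),("weight",103,270,45)]:
    print(n,ray(c,220+a/4-.37,195+b/4-.37,z).round(1))
for name,C in(("top",W),("scene",S)):
    P=C.reshape(-1,3)
    for n,p,lo,hi,r in[("disc",(337,291),9,18,38),("plate",(441,46),9,18,55)]:
        m=(np.hypot(P[:,0]-p[0],P[:,1]-p[1])<r)&(P[:,2]>lo)&(P[:,2]<hi);Q=P[m]
        (e,R)=cv2.minEnclosingCircle(Q[:,:2].astype(np.float32));print(name,n,m.sum(),Q.mean(0).round(1),np.round(e,1),round(R,1))
    m=(P[:,0]>380)&(P[:,0]<640)&(P[:,1]>280)&(P[:,1]<520)&(P[:,2]>75)&(P[:,2]<110);Q=P[m]
    # lid body: fit
    r=cv2.minAreaRect(Q[:,:2].astype(np.float32));print(name,r,np.median(Q[:,2]))
# bar by reading
for lab,a,b in(("L",282,540),("R",503,440)):
    print(lab,ray(c,170+a/4.6-.4,130+b/4.6-.4,93).round(1))
for lab,a,b in(("farL",60,180),("farR",357,35),("nearR",497,330),("nearL",197,473)):
    print(lab,ray(c,170+a/4.6-.4,130+b/4.6-.4,91).round(1))
for lab,a,b in(("bL",250,195),("bR",362,127)):
    print("scene",lab,ray(s,160+a/3-.33,170+b/3-.33,93).round(1))
for lab,a,b in(("farL",22,127),("farR",167,42),("nearL",182,207),):
    print("scene",lab,ray(s,160+a/3-.33,170+b/3-.33,90).round(1))
for n,a,b,z in[("disc",472.5,304,14),("ringS",531,209,20),("plate",659,137,14)]:
    print("scene",n,ray(s,160+a/3-.33,170+b/3-.33,z).round(1))
# supply height
m=(W[...,0]>470)&(W[...,0]<640)&(W[...,1]>60)&(W[...,1]<250);Q=W[m];Q=Q[Q[:,2]>30];print("psu",Q.min(0),Q.max(0))
```

```text
disc [337.5 292.7  14. ]
ringS [402.7 199.4  20. ]
ringL [237.9 222.1  20. ]
plate [440.6  46.   14. ]
weight [373.6 389.3  45. ]
top disc 340 [337.6 293.   15.6] [337.5 292.9] 25.1
top plate 1099 [441.5  45.9  15.6] [441.4  45.2] 45.1
top ((520.5369873046875, 404.52093505859375), (209.68533325195312, 158.20785522460938), 24.637544631958008) 92.9923627138138
scene disc 347 [333.7 295.9  13.7] [335.7 295.7] 26.2
scene plate 645 [436.2  49.7  13.6] [438.2  46.9] 46.4
scene ((518.1179809570312, 406.1189880371094), (211.8366241455078, 160.921142578125), 24.36640739440918) 91.00685944336033
L [410.3 414.1  93. ]
R [453.7 312.5  93. ]
farL [577.7 514.1  91. ]
farR [641.4 375.7  91. ]
nearR [504.  314.1  91. ]
nearL [441.6 452.9  91. ]
scene bL [415.1 415.9  93. ]
scene bR [451.3 311.9  93. ]
scene farL [571.1 515.1  90. ]
scene farR [636.1 377.9  90. ]
scene nearL [428.2 457.7  90. ]
scene disc [333.  295.3  14. ]
scene ringS [396.  202.4  20. ]
scene plate [433.3  50.9  14. ]
psu [484.68414125  62.56904379  30.05986144] [639.94291962 246.72007917  81.5460422 ]
```

```bash
cat >> h.py <<'E'
from scipy.spatial.transform import Rotation as Ro
def state():
    from bench import env
    s=env.observe();R=Ro.from_euler('xyz',s["tcp_rot"]);return s,R
def plan(goal,phi):
    """tcp goal (mm), tool x down, tool y at horizontal angle phi deg (or +180). Prints turn then shift in turned axes"""
    s,R=state();M=R.as_matrix();p=s["position"]
    best=None
    for f in(phi,phi+180):
        f=np.radians(f);x=np.array([0,0,-1.]);y=np.array([np.cos(f),np.sin(f),0]);G=np.c_[x,y,np.cross(x,y)]
        rv=(R.inv()*Ro.from_matrix(G)).as_rotvec(degrees=True)
        if best is None or np.linalg.norm(rv)<np.linalg.norm(best[0]):best=(rv,G)
        print("  alt rv",rv.round(1))
    rv,G=best
    print("t",round(s["time"],2),"p",p.round(1),"q",s["q"].round(2),"w",round(s["grip_width"],1),"F",s["force"].round(1))
    print("yaxis",M[:,1].round(3),"turn",rv.round(2),"shift(after turn)",(G.T@(np.array(goal)-p)).round(1), "shift(cur axes)",(M.T@(np.array(goal)-p)).round(1))
E
python3 - <<'E'
from h import *
for n in("top0","scene0"):
    W=cloud(load(n+".pkl")).reshape(-1,3)
    for x0 in range(200,800,100):
        print(n,x0,[int(W[(W[:,0]>x0)&(W[:,0]<x0+100)&(W[:,1]>y)&(W[:,1]<y+100)][:,2].max(initial=-9)) for y in range(-700,300,100)])
plan([336,294,200],0)
E
```

```text
top0 200 [-9, -9, -9, 15, 93, 94, 93, 25, 24, 24]
top0 300 [-9, -9, -9, 7, 95, 250, 95, 24, 25, 23]
top0 400 [-9, -9, -9, 5, 146, 270, 94, 77, 78, 951]
top0 500 [-9, -9, -9, 6, 149, 262, 112, 80, 81, 80]
top0 600 [-9, -9, -9, 11, 12, 11, 7, 79, 131, 197]
top0 700 [-9, -9, -9, 7, 8, 9, 12, 14, 187, 189]
scene0 200 [-9, -9, 38, 14, 89, 90, 90, 22, 21, 21]
scene0 300 [-9, 38, 41, 8, 90, 439, 90, 22, 21, 21]
scene0 400 [52, 345, 44, 8, 108, 460, 106, 74, 75, 21]
scene0 500 [341, 429, 429, 0, 362, 460, 107, 76, 76, 77]
scene0 600 [421, 427, 428, 6, -9, 8, 6, 75, 148, 192]
scene0 700 [3, 3, 3, 8, 4, 3, 7, 3, 183, 188]
  alt rv [-68.5  -0.1   0.1]
  alt rv [1.115e+02 1.000e-01 1.000e-01]
t 0.1 p [ 247.  -627.8  291.3] q [ 1.17  0.47 -0.05  1.53  0.02  1.14 -0.08] w 87.0 F [-0.1  0.1 -0.8]
yaxis [ 0.366 -0.931 -0.002] turn [-6.852e+01 -5.000e-02  9.000e-02] shift(after turn) [  91.3   89.  -921.8] shift(cur axes) [  92.7 -825.  -420.3]
```

Run:
```python
from h import *
W=np.r_[cloud(load("top0.pkl")).reshape(-1,3),cloud(load("scene0.pkl")).reshape(-1,3)]
print("y",list(range(-450,0,30)))
for x0 in range(240,640,30):
    print(x0,[int(W[(W[:,0]>x0)&(W[:,0]<x0+30)&(W[:,1]>y)&(W[:,1]<y+30)][:,2].max(initial=-9)) for y in range(-450,0,30)])
```

```text
y [-450, -420, -390, -360, -330, -300, -270, -240, -210, -180, -150, -120, -90, -60, -30]
240 [-9, 1, 11, 14, 15, 16, 7, 89, 93, 94, 93, 91, 92, 87, 54]
270 [32, 38, 2, 1, 6, 8, 7, 91, 94, 93, 94, 93, 93, 93, 91]
300 [41, 40, 7, 8, 5, 6, -9, 93, 384, 400, 398, 93, 93, 94, 94]
330 [2, 1, 8, 8, 6, 5, -9, 92, 430, 438, 437, 94, 94, 93, 95]
360 [2, 2, 6, -9, 7, 6, -9, 93, 438, 439, 439, 94, 93, 93, 93]
390 [1, 1, 5, -9, 5, 5, 88, 93, 438, 440, 439, 95, 93, 94, 92]
420 [2, 3, 6, -9, 5, 4, 91, 112, 331, 439, 433, 94, 93, 93, 89]
450 [1, 2, 8, -9, 5, -9, 93, 109, 375, 400, 360, 95, 93, 93, 79]
480 [2, 2, -9, -9, -9, -9, 93, 93, 460, 460, 359, 112, 106, 93, 36]
510 [2, 0, -9, -9, -9, -9, 89, 362, 458, 459, 101, 109, 95, 92, 6]
540 [2, -9, -9, -9, 5, 6, 88, 92, 93, 359, 98, 94, 93, 91, 5]
570 [2, 3, -9, 1, 6, 6, 6, 7, 5, 91, 92, 92, 92, 82, 6]
600 [3, 2, -9, 4, 8, 11, 11, 12, 6, 8, 6, 5, 7, 6, 5]
630 [3, 2, -9, 4, 11, 11, 5, 7, 10, 11, 6, 7, 6, 6, 7]
```

Run:
```python
from h import *
s=load("scene0.pkl")
cv2.imwrite("pics/scB.png",cv2.resize(s["pixels"][0:260,360:560],None,fx=3,fy=2.3,interpolation=cv2.INTER_CUBIC))
```

```text
(no output)
```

View pics/scB.png

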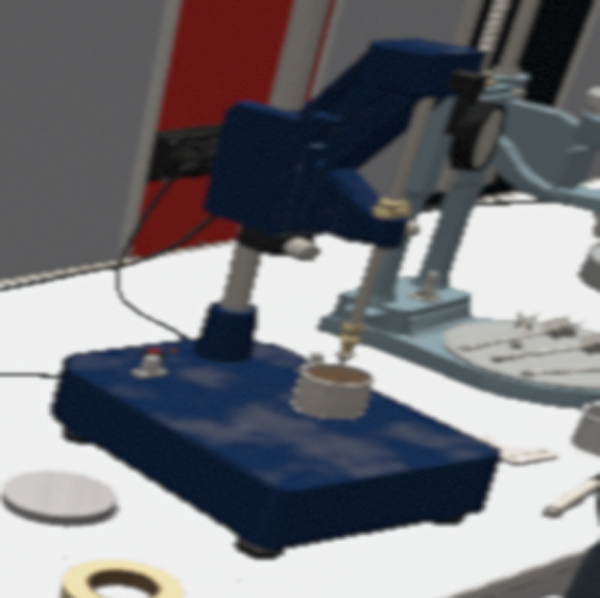

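Request:
arm_command(targets=[[0, 0, 0, -20, 0, 0, 0.9], [0, 0, 0, -40, 0, 0, 0.9], [0, 0, 0, -40, 0, 0, 0.9], [0, 0, 0, -40, 0, 0, 0.9], [0, 0, 0, -40, 0, 0, 0.9], [0, 0, 0, -40, 0, 0, 0.9], [0, 0, 0, -40, 0, 0, 0.9], [0, 0, 0, -40, 0, 0, 0.9], [0, 0, 0, -10, 0, 0, 0.9], [0, 0, 0, 0, 0, 0, 0.9]], force=15)

```text
time: 1.35
position: [247.2, -628.2, 601.7]
tcp_rot: [-1.504, 1.57, 2.012]
force: [0.2, 0.4, 0.3]
grip_width: 78.0
```

Run:
```python
from h import *
plan([460,-200,600],-49)
```

```text
alt rv [-19.5  -0.    0. ]
  alt rv [160.5   0.    0. ]
t 1.35 p [ 247.2 -628.2  601.7] q [ 1.15  0.4  -0.03  0.95  0.01  1.79 -0.07] w 78.0 F [0.2 0.4 0.3]
yaxis [ 0.366 -0.931 -0.   ] turn [-19.52  -0.     0.02] shift(after turn) [   1.7 -183.6 -441.6] shift(cur axes) [   1.8 -320.6 -354.8]
```

Request:
arm_command(targets=[[-10, 0, 0, 0, 0, 0, 0.9], [-9.5, 0, 0, 0, 0, 0, 0.9], [0, 0, 0, 0, -8, -18, 0.9], [0, 0, 0, 0, -16, -38, 0.9], [0, 0, 0, 0, -16, -38, 0.9], [0, 0, 0, 0, -16, -38, 0.9], [0, 0, 0, 0, -16, -38, 0.9], [0, 0, 0, 0, -16, -38, 0.9], [0, 0, 0, 0, -16, -38, 0.9], [0, 0, 0, 0, -16, -38, 0.9], [0, 0, 0, 0, -16, -38, 0.9], [0, 0, 0, 0, -16, -38, 0.9], [0, 0, 0, 0, -16, -38, 0.9], [0, 0, 0, 0, -15, -38, 0.9], [0, 0, 0, 0, 0, 0, 0.9]])

```text
time: 3.22
position: [457.3, -200.5, 600.3]
tcp_rot: [-1.374, 1.567, 2.49]
force: [-0.1, -0.5, 0.2]
grip_width: 78.5
```

Run:
```python
from h import *
plan([450,80,600],-49)
```

```text
alt rv [0.4 0.  0.2]
  alt rv [-1.796e+02 -3.000e-01  1.000e-01]
t 3.23 p [ 457.3 -200.5  600.3] q [ 0.68  0.08 -0.39  1.37  0.03  1.69 -0.55] w 78.5 F [-0.1 -0.5  0.2]
yaxis [ 0.661 -0.75  -0.003] turn [0.4  0.04 0.2 ] shift(after turn) [   0.3 -216.4 -178.5] shift(cur axes) [   0.9 -215.2 -180. ]
```

Request:
arm_command(targets=[[0, 0, 0, 0, -26, -22, 0.9], [0, 0, 0, 0, -38, -32, 0.9], [0, 0, 0, 0, -38, -32, 0.9], [0, 0, 0, 0, -38, -32, 0.9], [0, 0, 0, 0, -38, -32, 0.9], [0, 0, 0, 0, -37, -30, 0.9], [0, 0, 0, 0, 0, 0, 0.9]])

```text
time: 4.1
position: [450.2, 79.3, 601.1]
tcp_rot: [-0.755, 1.569, 3.109]
force: [0.1, -0.3, 0.3]
grip_width: 78.7
```

Run:
```python
from h import *
plan([336,294,140],-49)
```

```text
alt rv [0.4 0.1 0.1]
  alt rv [-1.796e+02 -1.000e-01  1.000e-01]
t 4.1 p [450.2  79.3 601.1] q [ 0.39  0.02 -0.66  1.44  0.01  1.69 -1.12] w 78.7 F [ 0.1 -0.3  0.3]
yaxis [ 0.661 -0.75  -0.001] turn [0.37 0.08 0.08] shift(after turn) [ 461.1 -237.   -54.7] shift(cur axes) [ 461.3 -236.   -56.9]
```

Request:
arm_command(targets=[[0, 0, 0, 24, -12, -4, 0.9], [0, 0, 0, 46, -23.5, -5.5, 0.9], [0, 0, 0, 46, -23.5, -5.5, 0.9], [0, 0, 0, 46, -23.5, -5.5, 0.9], [0, 0, 0, 46, -23.5, -5.5, 0.9], [0, 0, 0, 46, -23.5, -5.5, 0.9], [0, 0, 0, 46, -23.5, -5.5, 0.9], [0, 0, 0, 46, -23.5, -5.5, 0.9], [0, 0, 0, 46, -23.5, -5.5, 0.9], [0, 0, 0, 46, -23.5, -5.5, 0.9], [0, 0, 0, 23, -12, -3, 0.9], [0, 0, 0, 0, 0, 0, 0.9]])

```text
time: 5.6
position: [338.6, 289.3, 139.0]
tcp_rot: [-0.017, 1.565, -2.443]
force: [-0.4, -0.5, 0.3]
grip_width: 78.1
```

Run:
```python
from h import *
plan([336,294,74],-49)
from bench import env
c=env.capture("top");s=env.capture("scene")
cv2.imwrite("pics/top1.png",c["pixels"]);cv2.imwrite("pics/sc1.png",cv2.resize(s["pixels"][150:350,200:460],None,fx=3,fy=3))
```

```text
alt rv [0.  0.3 0. ]
  alt rv [-180.    -0.     0.5]
t 5.6 p [338.6 289.3 139. ] q [-0.17  0.42 -0.76  2.17  0.44  0.71 -2.09] w 78.1 F [-0.4 -0.5  0.3]
yaxis [ 0.656 -0.755 -0.   ] turn [0.01 0.34 0.01] shift(after turn) [65.  -5.2 -1.1] shift(cur axes) [65.  -5.2 -1.5]
```

View pics/sc1.png

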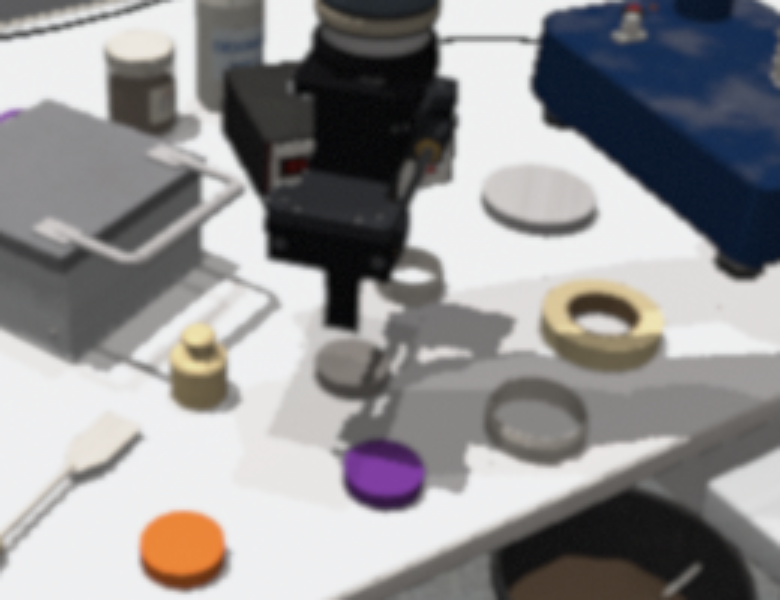

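Request:
arm_command(targets=[[0, 0.3, 0, 0, -5, -1, 0.9], [0, 0, 0, 20, 0, 0, 0.9], [0, 0, 0, 25, 0, 0, 0.9], [0, 0, 0, 15, 0, 0, 0.9], [0, 0, 0, 5, 0, 0, 0.9], [0, 0, 0, 0, 0, 0, 0.9]])

```text
time: 6.45
position: [337.4, 296.0, 76.5]
tcp_rot: [3.12, 1.565, 0.693]
force: [-0.8, -0.4, -0.4]
grip_width: 78.4
```

Run:
```python
from h import *
plan([336,294,74],-49)
from bench import env
s=env.capture("scene");cv2.imwrite("pics/sc2.png",cv2.resize(s["pixels"][200:320,250:400],None,fx=5,fy=5))
```

```text
alt rv [-0.  -0.3 -0. ]
  alt rv [180.   -0.    0.5]
t 6.45 p [337.4 296.   76.5] q [-0.29  0.53 -0.65  2.21  0.59  0.58 -2.24] w 78.4 F [-0.8 -0.4 -0.4]
yaxis [ 0.656 -0.755  0.   ] turn [-0.03 -0.34 -0.01] shift(after turn) [2.5 0.5 2.4] shift(cur axes) [2.5 0.5 2.4]
```

View pics/sc2.png

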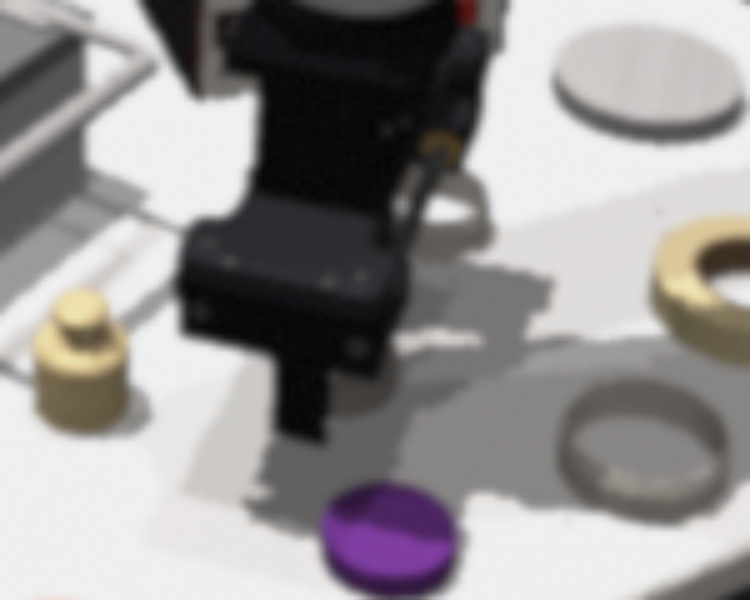

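Run:
```python
from h import *
s=load("scene0.pkl")
f=lambda p:tuple(np.round((np.array(proj(s,p))-[250,200])*5,0))
for d in(39,47,54): print(d,f((337.4-.656*d,296+.755*d,6.5)))
print(f((337.4,296,14)))
```

```text
39 (np.float64(301.0), np.float64(425.0))
47 (np.float64(295.0), np.float64(438.0))
54 (np.float64(290.0), np.float64(449.0))
(np.float64(328.0), np.float64(349.0))
```

Request:
arm_command(targets=[[0, 0, 0, 2, 0, 2, 0.9], [0, 0, 0, 0, 0, 0, 0.5], [0, 0, 0, 0, 0, 0, 0.4], [0, 0, 0, 0, 0, 0, 0.4], [0, 0, 0, 0, 0, 0, 0.4], [0, 0, 0, 0, 0, 0, 0.4]], force=15)

```text
time: 7.25
position: [335.8, 294.5, 74.3]
tcp_rot: [3.088, 1.565, 0.661]
force: [1.0, 0.1, 0.1]
grip_width: 49.2
```

Request:
arm_command(targets=[[0, 0, 0, -10, 0, 0, 0.4], [0, 0, 0, -30, 0, 0, 0.4], [0, 0, 0, -30, 0, 0, 0.4], [0, 0, 0, -30, 0, 0, 0.4], [0, 0, 0, 0, 0, 0, 0.4]])

```text
time: 7.88
position: [336.1, 295.1, 176.4]
tcp_rot: [3.075, 1.561, 0.648]
force: [-0.3, 0.4, -0.4]
grip_width: 49.7
```

Run:
```python
from h import *
plan([438,47,175],-20)
from bench import env
s=env.capture("scene");cv2.imwrite("pics/sc3.png",cv2.resize(s["pixels"][150:320,230:430],None,fx=4,fy=3.5))
```

```text
alt rv [-29.   -0.6  -0.2]
  alt rv [151.   -0.3   0.8]
t 7.88 p [336.1 295.1 176.4] q [-0.13  0.36 -0.82  2.14  0.38  0.77 -2.04] w 49.7 F [-0.3  0.4 -0.4]
yaxis [ 0.655 -0.755  0.001] turn [-29.05  -0.57  -0.19] shift(after turn) [  1.4 180.6 198.3] shift(cur axes) [  0.7 254.1  85.7]
```

View pics/sc3.png

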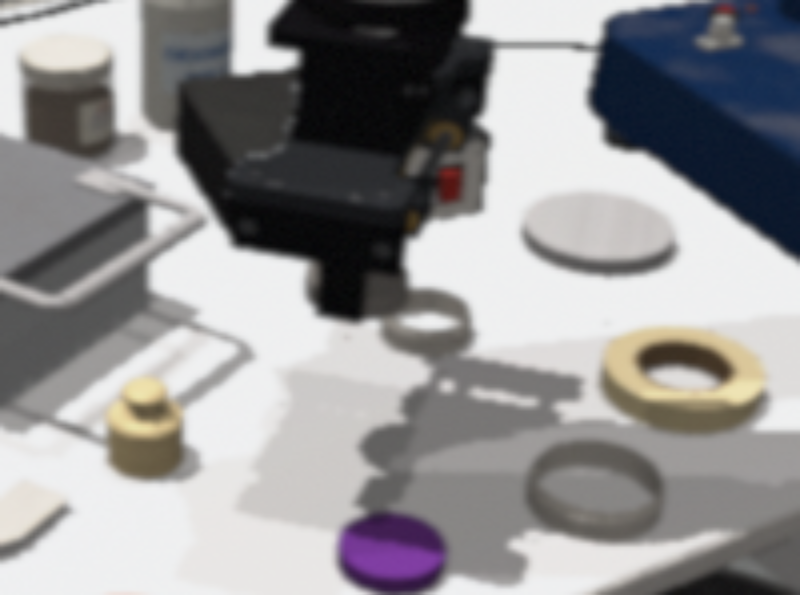

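Request:
arm_command(targets=[[-10, -0.3, -0.1, 0, 0, 0, 0.4], [-10, -0.3, -0.1, 0, 0, 0, 0.4], [-9, 0, 0, 0, 0, 0, 0.4], [0, 0, 0, 0, 20, 0, 0.4], [0, 0, 0, 0, 35, 15, 0.4], [0, 0, 0, 0, 30, 25, 0.4], [0, 0, 0, 0, 25, 30, 0.4], [0, 0, 0, 0, 25, 35, 0.4], [0, 0, 0, 0, 25, 38, 0.4], [0, 0, 0, 0, 15, 35, 0.4], [0, 0, 0, 0, 6, 20, 0.4], [0, 0, 0, 0, 0, 0, 0.4]])

```text
time: 9.43
position: [437.9, 43.4, 173.6]
tcp_rot: [-0.751, 1.563, -2.678]
force: [0.2, 0.0, 0.1]
grip_width: 49.2
```

Run:
```python
from h import *
plan([438,47,90],-20)
from bench import env
s=env.capture("scene");cv2.imwrite("pics/sc4.png",cv2.resize(s["pixels"][120:290,300:500],None,fx=4,fy=3.5));pickle.dump(s,open("sc4.pkl","wb"))
t=env.capture("top");cv2.imwrite("pics/t4.png",cv2.resize(t["pixels"][150:300,300:480],None,fx=4,fy=4));pickle.dump(t,open("t4.pkl","wb"))
```

```text
alt rv [-0.4  0.3  0.3]
  alt rv [179.6   0.5  -0.5]
t 9.43 p [437.9  43.4 173.6] q [ 0.57  0.39 -0.91  2.15  0.44  0.8  -0.98] w 49.2 F [0.2 0.  0.1]
yaxis [ 0.937 -0.349 -0.005] turn [-0.44  0.31  0.29] shift(after turn) [83.6 -1.1 -3.4] shift(cur axes) [83.6 -0.7 -3.9]
```

View pics/sc4.png

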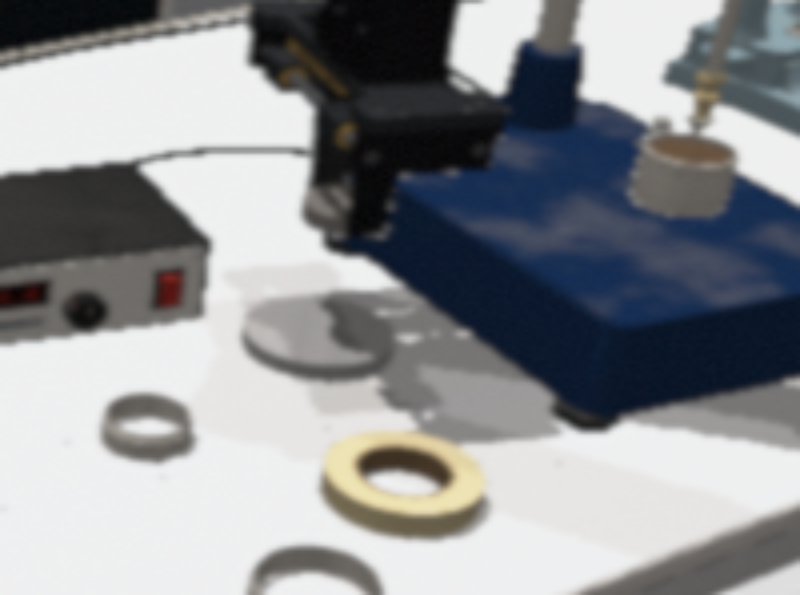

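View pics/t4.png

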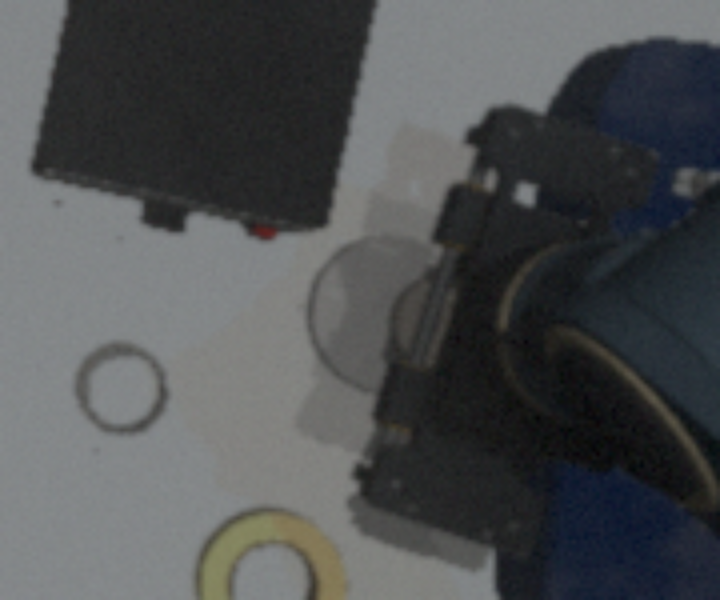

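Request:
arm_command(targets=[[-0.4, 0.3, 0.3, 0, -1, -3.5, 0.4], [0, 0, 0, 30, 0, 0, 0.4], [0, 0, 0, 30, 0, 0, 0.4], [0, 0, 0, 15, 0, 0, 0.4], [0, 0, 0, 6, 0, 0, 0.4], [0, 0, 0, 1, 0, 0, 0.4], [0, 0, 0, 0, 0, 0, 0.4]])

```text
time: 10.4
position: [438.5, 50.0, 92.9]
tcp_rot: [2.155, 1.568, 0.242]
force: [-0.8, 0.4, -1.4]
grip_width: 49.5
```

Run:
```python
from h import *
plan([438,47,88.5],-20)
```

```text
alt rv [ 0.4 -0.1 -0.1]
  alt rv [-179.6    0.2   -0.2]
t 10.4 p [438.5  50.   92.9] q [ 0.42  0.52 -0.78  2.21  0.63  0.64 -1.15] w 49.5 F [-0.8  0.4 -1.4]
yaxis [ 0.942 -0.336  0.003] turn [ 0.38 -0.1  -0.14] shift(after turn) [4.4 0.6 3. ] shift(cur axes) [4.4 0.5 3. ]
```

Request:
arm_command(targets=[[0.4, 0, 0, 2, 0, 2.5, 0.4], [0, 0, 0, 1.5, 0, 0, 0.4], [0, 0, 0, 0.5, 0, 0, 0.4], [0, 0, 0, 0, 0, 0, 0.4]])

```text
time: 10.9
position: [437.2, 47.4, 88.3]
tcp_rot: [2.294, 1.569, 0.374]
force: [0.4, 0.1, 0.0]
grip_width: 49.5
```

Run:
```python
from h import *
plan([438,47,88.5],-20)
```

```text
alt rv [-0.  -0.1 -0.1]
  alt rv [ 1.8e+02 -1.0e-01  1.0e-01]
t 10.9 p [437.2  47.4  88.3] q [ 0.42  0.53 -0.77  2.22  0.64  0.63 -1.16] w 49.5 F [0.4 0.1 0. ]
yaxis [ 0.94  -0.343  0.001] turn [-0.03 -0.06 -0.07] shift(after turn) [-0.2  0.9  0.1] shift(cur axes) [-0.2  0.9  0.1]
```

Request:
arm_command(targets=[[0, 0, 0, 0.7, 0, 0, 0.4], [0, 0, 0, 0.5, 0, 0, 0.4], [0, 0, 0, 0, 0, 0, 0.4]])

```text
time: 11.28
position: [437.2, 47.5, 88.2]
tcp_rot: [1.348, 1.569, -0.572]
force: [-4.1, -2.9, 13.9]
grip_width: 49.6
```

Contact on the plate. Release and rise, then look.

Request:
arm_command(targets=[[0, 0, 0, -1, 0, 0, 0.45], [0, 0, 0, 0, 0, 0, 0.8], [0, 0, 0, 0, 0, 0, 0.8], [0, 0, 0, 0, 0, 0, 0.8], [0, 0, 0, -20, 0, 0, 0.8], [0, 0, 0, -40, 0, 0, 0.8], [0, 0, 0, -40, 0, 0, 0.9], [0, 0, 0, 0, -20, -30, 0.9], [0, 0, 0, 0, -20, -40, 0.9], [0, 0, 0, 0, -30, -40, 0.9], [0, 0, 0, 0, 0, 0, 0.9]])

```text
time: 12.65
position: [407.5, 178.6, 188.7]
tcp_rot: [2.843, 1.567, 0.93]
force: [0.6, -0.7, 0.3]
grip_width: 78.2
```

Run:
```python
from h import *
plan([400,201,140],-60)
from bench import env
s=env.capture("scene");cv2.imwrite("pics/sc5.png",cv2.resize(s["pixels"][150:290,300:460],None,fx=5,fy=4));pickle.dump(s,open("sc5.pkl","wb"))
t=env.capture("top");cv2.imwrite("pics/t5.png",cv2.resize(t["pixels"][195:275,300:440],None,fx=5.5,fy=5.5,interpolation=2));pickle.dump(t,open("t5.pkl","wb"))
```

```text
alt rv [40.4 -0.2  0. ]
  alt rv [-139.6   -0.    -0.3]
t 12.65 p [407.5 178.6 188.7] q [ 0.3   0.38 -0.96  2.13  0.42  0.83 -1.26] w 78.2 F [ 0.6 -0.7  0.3]
yaxis [ 0.942 -0.335  0.001] turn [ 4.044e+01 -2.100e-01  1.000e-02] shift(after turn) [ 48.7 -23.1  -4.7] shift(cur axes) [ 48.7 -14.6 -18.4]
```

View pics/sc5.png

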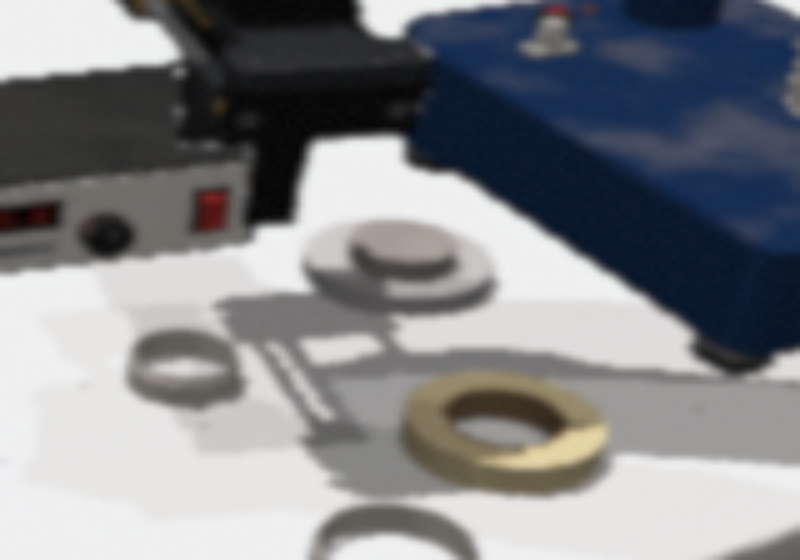

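View pics/t5.png

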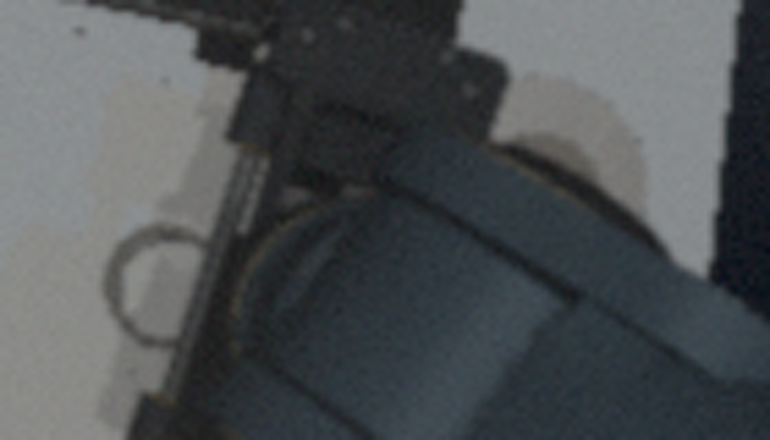

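```bash
cat >> h.py <<'E'
from scipy.optimize import least_squares
def circ(c,cent,z,R,rng=(0.75,1.25),n=72,ch=None):
    """refine circle radius R at height z by max radial gradient in blurred grey; returns centre"""
    g=cv2.GaussianBlur(cv2.cvtColor(c["pixels"],cv2.COLOR_BGR2GRAY),(0,0),0.8).astype(np.float32)
    ps=[]
    for a in np.linspace(0,2*np.pi,n,endpoint=False):
        r=np.linspace(R*rng[0],R*rng[1],60)
        uv=np.array([proj(c,(cent[0]+q*np.cos(a),cent[1]+q*np.sin(a),z)) for q in r],np.float32)
        v=cv2.remap(g,uv[:,0].copy(),uv[:,1].copy(),cv2.INTER_CUBIC).ravel()
        d=np.abs(np.gradient(v));i=d.argmax();ps.append((cent[0]+r[i]*np.cos(a),cent[1]+r[i]*np.sin(a)))
    ps=np.array(ps)
    f=least_squares(lambda p:np.hypot(ps[:,0]-p[0],ps[:,1]-p[1])-p[2],[*cent,R],loss="soft_l1",f_scale=0.7)
    return f.x.round(2),np.median(abs(f.fun)).round(2)
E
python3 - <<'E'
from h import *
s0=load("scene0.pkl");s=load("sc5.pkl");t0=load("top0.pkl")
print("plate s0",circ(s0,(433.3,50.9),14,45,(.85,1.15)),"s5",circ(s,(433.3,50.9),14,45,(.85,1.15)))
print("disc s0",circ(s0,(333,295.3),14,25),"s5 disc",circ(s,(433,49),28,25,(.8,1.25)))
print("ring s0",circ(s0,(396,202),20,25,(.85,1.15)))
print("top plate",circ(t0,(440.6,46),14,45,(.85,1.15)),"disc",circ(t0,(337.5,292.7),14,25),"ring",circ(t0,(402,199),20,25,(.9,1.15)))
P=cloud(s).reshape(-1,3)
for lo,hi,R in((9,17,50),(23,32,35)):
    m=(np.hypot(P[:,0]-435,P[:,1]-49)<R)&(P[:,2]>lo)&(P[:,2]<hi);Q=P[m];print(m.sum(),Q.mean(0).round(1),cv2.minEnclosingCircle(Q[:,:2].astype(np.float32)))
u,v=proj(s,(433.3,50.9,28));print("expected disc crop",(u-300)*5,(v-150)*4)
E
```

```text
plate s0 (array([432.64,  51.44,  48.77]), np.float64(1.7)) s5 (array([432.06,  52.04,  48.  ]), np.float64(2.15))
disc s0 (array([332.98, 295.93,  26.25]), np.float64(1.75)) s5 disc (array([435.  ,  48.82,  24.85]), np.float64(1.34))
ring s0 (array([398.14, 201.42,  23.97]), np.float64(1.15))
top plate (array([440.27,  47.03,  46.88]), np.float64(0.49)) disc (array([337.06, 292.72,  26.21]), np.float64(0.55)) ring (array([402.36, 199.47,  26.28]), np.float64(0.66))
385 [429.3  57.4  13.5] ((438.8673400878906, 48.073265075683594), 46.20570373535156)
217 [433.1  51.4  27.5] ((433.6900634765625, 49.19512939453125), 26.923250198364258)
expected disc crop 400.25093957721396 241.20860975079552
```

View pics/top1.png

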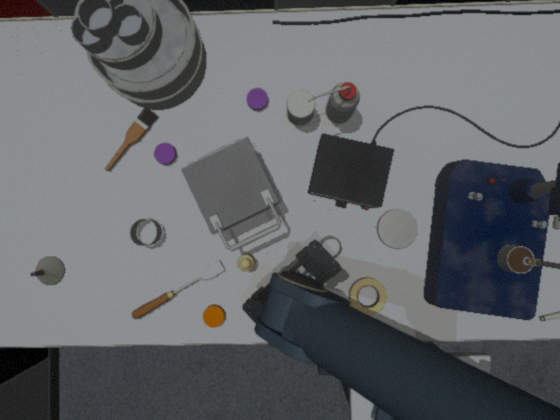

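Request:
arm_command(targets=[[10, 0, 0, 0, 0, 0, 0.9], [10, 0, 0, 0, 0, 0, 0.9], [10, 0, 0, 0, 0, 0, 0.9], [10.4, 0, 0, 0, 0, 0, 0.9], [0, 0, 0, 0, -30, -2, 0.9], [0, 0, 0, 0, -45, -2, 0.9], [0, 0, 0, 0, -45, -2, 0.9], [0, 0, 0, 0, 0, 0, 0.9]])

```text
time: 13.75
position: [353.9, 283.7, 188.4]
tcp_rot: [-2.687, 1.568, 0.975]
force: [1.2, -0.0, -0.3]
grip_width: 78.6
```

Run:
```python
from h import *
plan([400,201,140],-60)
from bench import env
t=env.capture("top");cv2.imwrite("pics/t6.png",cv2.resize(t["pixels"][180:280,310:440],None,fx=6,fy=6,interpolation=2));pickle.dump(t,open("t6.pkl","wb"))
print(circ(t,(440.6,46),14,45,(.9,1.15)),circ(t,(439,47),28,25,(.85,1.15)),circ(t,(402,199),20,25,(.9,1.15)))
P=cloud(t).reshape(-1,3)
for lo,hi,R in((9,20,50),(23,35,35)):
    m=(np.hypot(P[:,0]-440,P[:,1]-47)<R)&(P[:,2]>lo)&(P[:,2]<hi);Q=P[m];print(m.sum(),Q.mean(0).round(1),cv2.minEnclosingCircle(Q[:,:2].astype(np.float32)))
```

```text
alt rv [-0.2 -0.1  0.1]
  alt rv [1.798e+02 1.000e-01 2.000e-01]
t 13.75 p [353.9 283.7 188.4] q [-0.08  0.35 -0.81  2.11  0.35  0.81 -2.16] w 78.6 F [ 1.2 -0.  -0.3]
yaxis [ 0.497 -0.868 -0.001] turn [-0.2  -0.13  0.06] shift(after turn) [48.4 94.7  1.5] shift(cur axes) [48.2 94.7  1.3]
(array([440.4 ,  46.95,  46.85]), np.float64(0.53)) (array([436.57,  49.32,  26.  ]), np.float64(0.61)) (array([402.02, 198.49,  25.32]), np.float64(1.09))
839 [443.2  45.8  15.8] ((441.2760925292969, 45.06963348388672), 45.292972564697266)
403 [437.6  48.3  29.8] ((437.3865051269531, 47.941104888916016), 25.001543045043945)
```

View pics/t6.png

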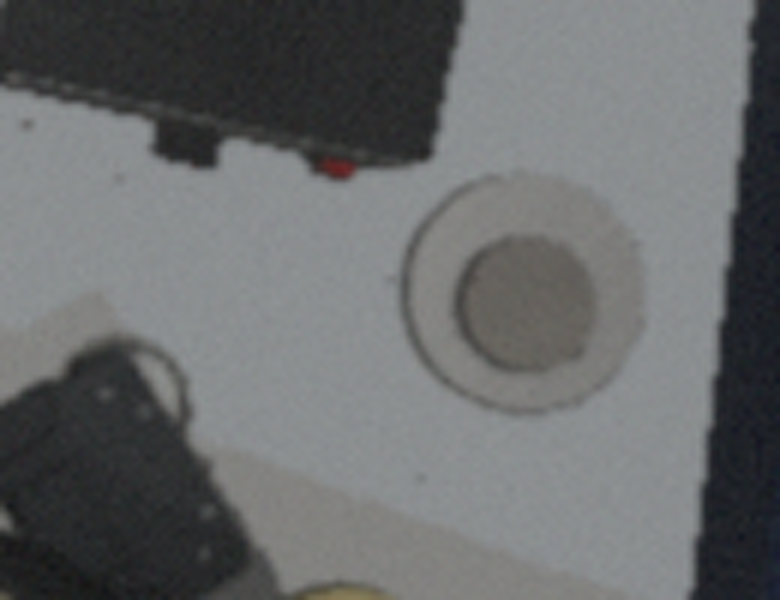

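Request:
arm_command(targets=[[0, 0, 0, 0, 25, -10, 0.9], [0, 0, 0, 0, 40, -12, 0.9], [0, 0, 0, 0, 40, 0, 0.9], [0, 0, 0, 0, 40, 10, 0.9], [0, 0, 0, 0, 40, 17, 0.9], [0, 0, 0, 0, 40, 25, 0.9], [0, 0, 0, 0, 21, 15, 0.9], [-10, 0, 0, 0, 0, 0, 0.9], [-10, 0, 0, 0, 0, 0, 0.9], [-10, 0, 0, 0, 0, 0, 0.9], [-10, 0, 0, 0, 0, 0, 0.9], [-10, 0, 0, 0, 0, 0, 0.9], [0, 0, 0, 40, 0, 0, 0.9], [0, 0, 0, 25, 0, 0, 0.8], [0, 0, 0, 0, 0, 0, 0.8]])

```text
time: 15.68
position: [436.0, 43.5, 121.5]
tcp_rot: [-1.205, 1.567, -2.961]
force: [-0.5, -0.6, 0.1]
grip_width: 71.0
```

Run:
```python
from h import *
plan([437.2,47.7,90],-10)
```

```text
alt rv [-0.6  0.1  0.2]
  alt rv [ 1.794e+02  3.000e-01 -1.000e-01]
t 15.68 p [436.   43.5 121.5] q [ 0.5   0.48 -0.85  2.19  0.57  0.7  -0.93] w 71.0 F [-0.5 -0.6  0.1]
yaxis [ 0.983 -0.184 -0.003] turn [-0.61  0.07  0.18] shift(after turn) [31.5  0.4 -4.4] shift(cur axes) [31.5  0.5 -4.4]
```

Request:
arm_command(targets=[[-0.5, 0, 0.2, 0, 0, -1.5, 0.8], [0, 0, 0, 15, 0, 0, 0.8], [0, 0, 0, 10, 0, 0, 0.8], [0, 0, 0, 5, 0, 0, 0.8], [0, 0, 0, 0, 0, 0, 0.8], [0, 0, 0, 0, 0, 0, 0.8]])

```text
time: 16.42
position: [437.8, 47.6, 93.2]
tcp_rot: [1.762, 1.566, 0.018]
force: [0.3, -0.3, -0.1]
grip_width: 69.3
```

Run:
```python
from h import *
plan([437.2,47.7,90],-10)
```

```text
alt rv [ 0.1 -0.1 -0.3]
  alt rv [-1.799e+02  5.000e-01 -1.000e-01]
t 16.43 p [437.8  47.6  93.2] q [ 0.44  0.53 -0.79  2.21  0.65  0.64 -0.99] w 69.3 F [ 0.3 -0.3 -0.1]
yaxis [ 0.985 -0.172  0.005] turn [ 0.09 -0.06 -0.29] shift(after turn) [ 3.2 -0.6 -0. ] shift(cur axes) [ 3.2 -0.6 -0. ]
```

Request:
arm_command(targets=[[0, 0, -0.3, 3, 0, 0, 0.8], [0, 0, 0, 0, 0, 0, 0.5], [0, 0, 0, 0, 0, 0, 0.4], [0, 0, 0, 0, 0, 0, 0.4], [0, 0, 0, 0, 0, 0, 0.4]])

```text
time: 17.05
position: [437.7, 47.4, 90.2]
tcp_rot: [-2.833, 1.57, 1.706]
force: [-0.0, 0.3, -0.5]
grip_width: 49.6
```

Request:
arm_command(targets=[[0, 0, 0, -3, 0, 0, 0.4], [0, 0, 0, 0, 2.2, 1.1, 0.4], [0, 0, 0, 0, 2.2, 1.1, 0.4], [0, 0, 0, 0, 0, 0, 0.4], [0, 0, 0, 0, 0, 0, 0.4]])

```text
time: 17.68
position: [441.6, 44.4, 93.0]
tcp_rot: [-2.489, 1.57, 2.05]
force: [0.3, 0.1, -0.2]
grip_width: 49.5
```

Run:
```python
from h import *
plan([441.1,44.8,90],-10)
```

```text
alt rv [ 0.1 -0.   0. ]
  alt rv [-1.799e+02 -1.000e-01 -1.000e-01]
t 17.68 p [441.6  44.4  93. ] q [ 0.45  0.53 -0.8   2.2   0.64  0.65 -0.98] w 49.5 F [ 0.3  0.1 -0.2]
yaxis [ 0.985 -0.172 -0.001] turn [ 0.07 -0.05  0.04] shift(after turn) [ 3.  -0.5 -0.3] shift(cur axes) [ 3.  -0.5 -0.3]
```

Request:
arm_command(targets=[[0, 0, 0, 2, 0, 0, 0.4], [0, 0, 0, 1.2, 0, 0, 0.4], [0, 0, 0, 0, 0, 0, 0.5], [0, 0, 0, 0, 0, 0, 0.8], [0, 0, 0, 0, 0, 0, 0.8], [0, 0, 0, -20, 0, 0, 0.8], [0, 0, 0, -40, 0, 0, 0.9], [0, 0, 0, -20, 0, -20, 0.9], [0, 0, 0, 0, -5, -40, 0.9], [0, 0, 0, 0, -15, -40, 0.9], [0, 0, 0, 0, -15, -40, 0.9], [0, 0, 0, 0, -20, -40, 0.9], [0, 0, 0, 0, -20, -35, 0.9], [10, 0, 0, 0, 0, 0, 0.9], [10, 0, 0, 0, 0, 0, 0.9], [10, 0, 0, 0, 0, 0, 0.9], [10, 0, 0, 0, 0, 0, 0.9], [10, 0, 0, 0, 0, 0, 0.9], [0, 0, 0, 0, 0, 0, 0.9]])

```text
time: 20.05
position: [404.7, 269.1, 170.0]
tcp_rot: [-2.135, 1.57, 1.534]
force: [0.3, 0.7, -0.1]
grip_width: 78.1
```

Run:
```python
from h import *
plan([402,199,140],-60)
from bench import env
t=env.capture("top");cv2.imwrite("pics/t7.png",cv2.resize(t["pixels"][180:280,310:440],None,fx=6,fy=6,interpolation=2));pickle.dump(t,open("t7.pkl","wb"))
print(circ(t,(440.6,46),14,45,(.9,1.15)),circ(t,(441,45),28,25,(.85,1.15)),circ(t,(402,199),20,25,(.9,1.15)))
P=cloud(t).reshape(-1,3)
for lo,hi,R in((9,20,50),(23,35,35)):
    m=(np.hypot(P[:,0]-440,P[:,1]-47)<R)&(P[:,2]>lo)&(P[:,2]<hi);Q=P[m];print(m.sum(),Q.mean(0).round(1),cv2.minEnclosingCircle(Q[:,:2].astype(np.float32)))
```

```text
alt rv [ 0.2 -0.   0. ]
  alt rv [-179.8   -0.    -0. ]
t 20.05 p [404.7 269.1 170. ] q [-0.1   0.41 -0.7   2.06  0.37  0.79 -2.07] w 78.1 F [ 0.3  0.7 -0.1]
yaxis [ 0.503 -0.864 -0.   ] turn [ 0.21 -0.02  0.02] shift(after turn) [30.  59.3 37.4] shift(cur axes) [30.  59.2 37.6]
(array([440.25,  47.02,  46.85]), np.float64(0.49)) (array([440.05,  46.83,  26.36]), np.float64(0.53)) (array([403.83, 198.49,  25.27]), np.float64(1.47))
827 [441.5  47.2  15.9] ((441.2205810546875, 44.73829650878906), 45.12860870361328)
401 [441.1  45.2  29.8] ((441.5004577636719, 44.95869827270508), 24.994903564453125)
```

View pics/t7.png

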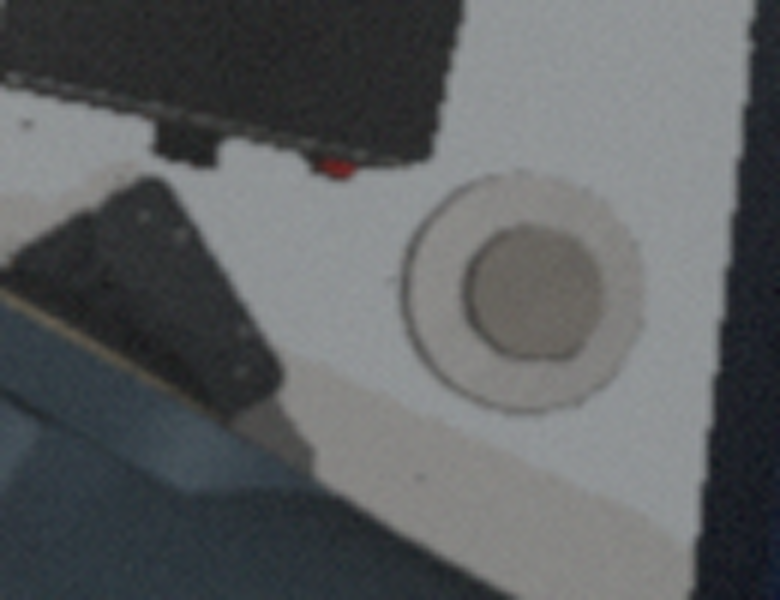

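Request:
arm_command(targets=[[0, 0, 0, 0, 30, 20, 0.9], [0, 0, 0, 10, 29, 17.5, 0.9], [0, 0, 0, 30, 0, 0, 0.9], [0, 0, 0, 30, 0, 0, 0.9], [0, 0, 0, 10, 0, 0, 0.9], [0, 0, 0, 0, 0, 0, 0.9], [0, 0, 0, 0, 0, 0, 0.9]])

```text
time: 20.98
position: [402.5, 199.9, 90.9]
tcp_rot: [-2.683, 1.569, 0.984]
force: [0.0, -0.2, -0.6]
grip_width: 78.5
```

Run:
```python
from h import *
plan([402.4,199.2,76],-60)
```

```text
alt rv [ 0.1 -0.1  0.1]
  alt rv [-1.799e+02 -1.000e-01 -2.000e-01]
t 20.98 p [402.5 199.9  90.9] q [-0.06  0.48 -0.6   2.2   0.49  0.59 -2.07] w 78.5 F [ 0.  -0.2 -0.6]
yaxis [ 0.502 -0.865 -0.001] turn [ 0.12 -0.11  0.06] shift(after turn) [14.9  0.6  0.4] shift(cur axes) [14.9  0.6  0.4]
```

Aligned; lower and grip the smaller ring (confirmed by 50 mm diameter at top px (330,247) vs 64 mm at (322,320)).

Request:
arm_command(targets=[[0, 0, 0, 8, 0.5, 0.3, 0.9], [0, 0, 0, 6.5, 0, 0, 0.9], [0, 0, 0, 0, 0, 0, 0.7], [0, 0, 0, 0, 0, 0, 0.4], [0, 0, 0, 0, 0, 0, 0.4], [0, 0, 0, 0, 0, 0, 0.4], [0, 0, 0, 0, 0, 0, 0.4]], force=15)

```text
time: 21.85
position: [402.0, 198.8, 75.7]
tcp_rot: [-2.105, 1.57, 1.562]
force: [-0.5, 0.0, 0.6]
grip_width: 48.9
```

Request:
arm_command(targets=[[0, 0, 0, -10, 0, 0, 0.4], [0, 0, 0, -30, 0, 0, 0.4], [0, 0, 0, -30, 0, 0, 0.4], [0, 0, 0, -20, 0, -20, 0.4], [0, 0, 0, 0, 0, 0, 0.4]])

```text
time: 22.48
position: [420.9, 209.7, 167.4]
tcp_rot: [-2.974, 1.565, 0.692]
force: [-0.5, 0.3, -0.6]
grip_width: 48.6
```

Run:
```python
from h import *
plan([441.6,44.6,160],-10)
from bench import env
s=env.capture("scene");cv2.imwrite("pics/sc8.png",cv2.resize(s["pixels"][120:290,270:460],None,fx=4,fy=3.5))
```

```text
alt rv [-50.   -0.3  -0.1]
  alt rv [ 1.3e+02 -1.0e-01  4.0e-01]
t 22.48 p [420.9 209.7 167.4] q [ 0.03  0.39 -0.7   2.1   0.36  0.77 -1.94] w 48.6 F [-0.5  0.3 -0.6]
yaxis [ 0.501 -0.866 -0.001] turn [-49.96  -0.31  -0.08] shift(after turn) [  7.4  49.1 159. ] shift(cur axes) [  6.9 153.3  64.8]
```

View pics/sc8.png

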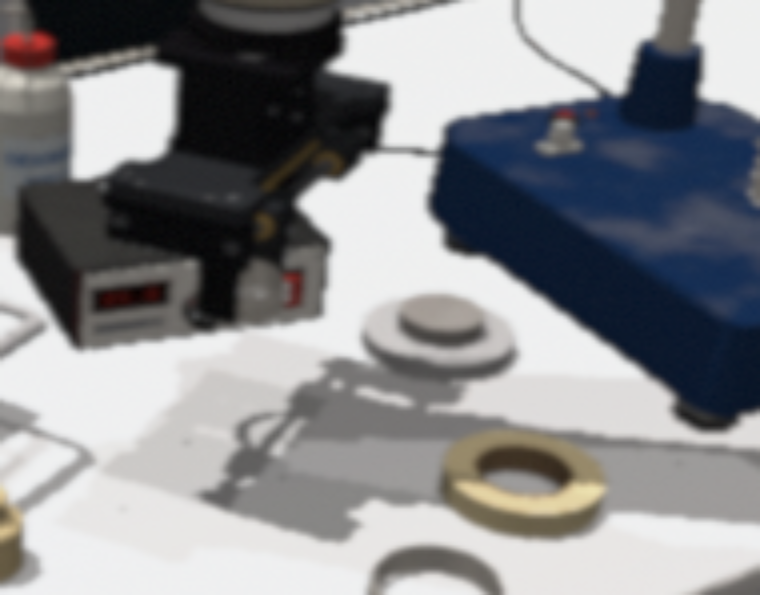

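Request:
arm_command(targets=[[-10, 0, 0, 0, 0, 0, 0.4], [-10, 0, 0, 0, 0, 0, 0.4], [-10, 0, 0, 0, 0, 0, 0.4], [-10, 0, 0, 0, 0, 0, 0.4], [-10, 0, 0, 0, 0, 0, 0.4], [0, 0, 0, 0, 15, 15, 0.4], [0, 0, 0, 0, 12, 35, 0.4], [0, 0, 0, 0, 10, 35, 0.4], [0, 0, 0, 0, 7, 35, 0.4], [0, 0, 0, 0, 5, 27, 0.4], [0, 0, 0, 0, 0, 10, 0.4], [0, 0, 0, 15, 0, 0, 0.4], [0, 0, 0, 20, 0, 0, 0.4], [0, 0, 0, 10, 0, 0, 0.4], [0, 0, 0, 0, 0, 0, 0.4], [0, 0, 0, 0, 0, 0, 0.4]])

```text
time: 24.52
position: [440.6, 46.3, 120.6]
tcp_rot: [3.097, 1.569, 1.354]
force: [-0.3, -1.3, -1.1]
grip_width: 49.0
```

Run:
```python
from h import *
plan([441.6,44.6,103.7],-10)
from bench import env
s=env.capture("scene");cv2.imwrite("pics/sc9.png",cv2.resize(s["pixels"][150:260,310:460],None,fx=5,fy=5))
```

```text
alt rv [ 0.1 -0.1 -0. ]
  alt rv [-1.799e+02  0.000e+00 -1.000e-01]
t 24.52 p [440.6  46.3 120.6] q [ 0.49  0.49 -0.85  2.19  0.57  0.7  -0.92] w 49.0 F [-0.3 -1.3 -1.1]
yaxis [ 0.985 -0.171  0.   ] turn [ 0.13 -0.08 -0.  ] shift(after turn) [16.9  1.2  1.5] shift(cur axes) [16.9  1.2  1.6]
```

View pics/sc9.png

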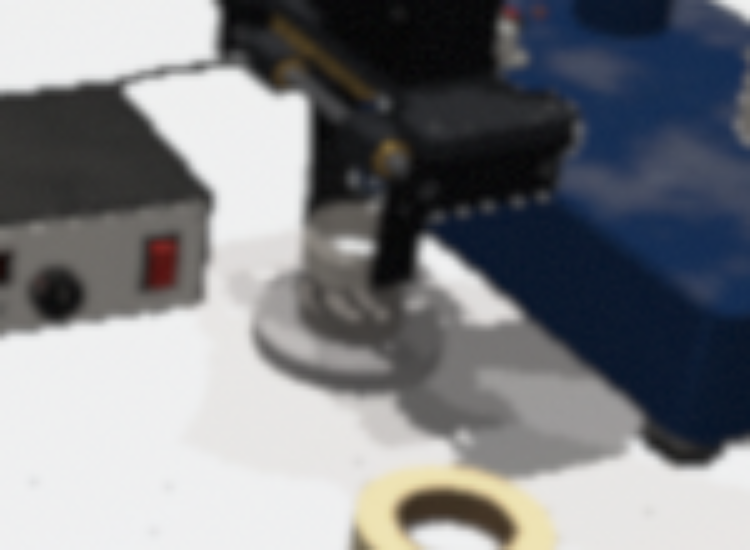

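Request:
arm_command(targets=[[0, 0, 0, 0, 1, 1, 0.4], [0, 0, 0, 8, 0, 0, 0.4], [0, 0, 0, 6, 0, 0, 0.4], [0, 0, 0, 0, 0, 0, 0.4], [0, 0, 0, 0, 0, 0, 0.4]])

```text
time: 25.2
position: [441.2, 44.6, 106.3]
tcp_rot: [-2.53, 1.57, 2.01]
force: [0.3, -0.7, -0.8]
grip_width: 49.3
```

Run:
```python
from h import *
plan([441.6,44.6,103.7],-10)
```

```text
alt rv [ 0.1 -0.1  0. ]
  alt rv [-1.799e+02 -1.000e-01 -1.000e-01]
t 25.2 p [441.2  44.6 106.3] q [ 0.47  0.51 -0.82  2.2   0.61  0.67 -0.95] w 49.3 F [ 0.3 -0.7 -0.8]
yaxis [ 0.985 -0.172 -0.001] turn [ 0.09 -0.05  0.04] shift(after turn) [ 2.6  0.4 -0.1] shift(cur axes) [ 2.6  0.4 -0.1]
```

Request:
arm_command(targets=[[0, 0, 0, 1.5, 0.3, 0, 0.4], [0, 0, 0, 0.8, 0, 0, 0.4], [0, 0, 0, 0.4, 0, 0, 0.4], [0, 0, 0, 0, 0, 0, 0.4]])

```text
time: 25.7
position: [441.6, 44.4, 103.7]
tcp_rot: [-2.752, 1.57, 1.788]
force: [-0.1, 0.4, -0.7]
grip_width: 49.0
```

Request:
arm_command(targets=[[0, 0, 0, 0.5, 0, 0, 0.4], [0, 0, 0, 0, 0, 0, 0.4]])

```text
time: 25.95
position: [441.6, 44.5, 103.6]
tcp_rot: [-2.529, 1.57, 2.01]
force: [-1.7, -0.9, 5.1]
grip_width: 48.9
```

Request:
arm_command(targets=[[0, 0, 0, -0.5, 0, 0, 0.45], [0, 0, 0, 0, 0, 0, 0.8], [0, 0, 0, 0, 0, 0, 0.8], [0, 0, 0, 0, 0, 0, 0.8], [0, 0, 0, -15, 0, 0, 0.8], [0, 0, 0, -40, 0, 0, 0.8], [0, 0, 0, -40, 0, 0, 0.8], [0, 0, 0, -25, 0, -20, 0.6], [0, 0, 0, 0, -5, -40, 0.6], [0, 0, 0, 0, -10, -40, 0.6], [0, 0, 0, 0, -10, -40, 0.6], [0, 0, 0, 0, -10, -40, 0.6], [0, 0, 0, 0, -10, -40, 0.6], [0, 0, 0, 0, -10, -40, 0.6], [0, 0, 0, 0, -10, -35, 0.6], [-10, 0, 0, 0, 0, 0, 0.6], [-10, 0, 0, 0, 0, 0, 0.6], [-10, 0, 0, 0, 0, 0, 0.6], [-4.5, 0, 0, 0, 0, 0, 0.6], [0, 0, 0, 0, 0, 0, 0.6]])

```text
time: 28.45
position: [428.4, 346.0, 224.7]
tcp_rot: [2.885, 1.569, 1.742]
force: [0.3, 0.4, -0.7]
grip_width: 51.9
```

Run:
```python
from h import *
plan([431,363.5,180],24.5)
from bench import env
t=env.capture("top");pickle.dump(t,open("t10.pkl","wb"));s=env.capture("scene");pickle.dump(s,open("s10.pkl","wb"))
a=cv2.resize(t["pixels"][180:280,340:440],None,fx=4,fy=4,interpolation=2);b=cv2.resize(s["pixels"][160:260,330:430],None,fx=4,fy=4,interpolation=2)
cv2.imwrite("pics/c10.png",np.hstack([a,b]));cv2.imwrite("pics/s10.png",s["pixels"])
print(circ(t,(440.6,46),14,45,(.9,1.15)),circ(t,(441,45),48,25,(.9,1.1)))
```

```text
alt rv [ 0.  -0.1 -0. ]
  alt rv [-1.8e+02  0.0e+00 -1.0e-01]
t 28.45 p [428.4 346.  224.7] q [ 0.04  0.57 -1.08  1.86  0.58  1.06 -0.85] w 51.9 F [ 0.3  0.4 -0.7]
yaxis [0.91  0.415 0.   ] turn [ 0.01 -0.09 -0.02] shift(after turn) [ 44.7   9.6 -14.8] shift(cur axes) [ 44.7   9.6 -14.8]
(array([440.42,  47.01,  46.94]), np.float64(0.54)) (array([440.73,  46.32,  24.73]), np.float64(0.89))
```

View pics/c10.png

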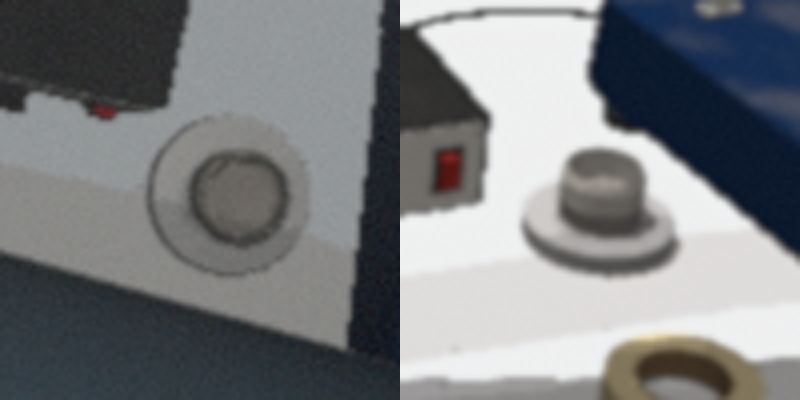

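View pics/s10.png

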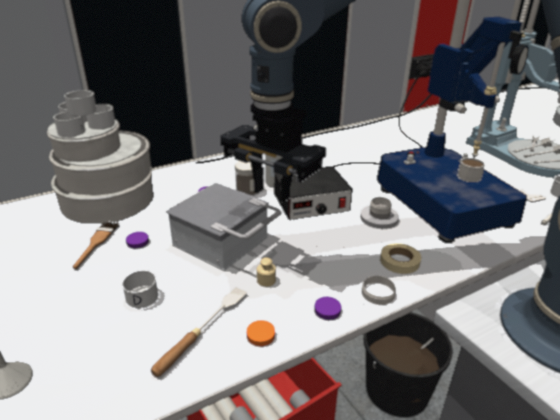

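Request:
arm_command(targets=[[0, 0, 0, 0, 5, -8, 0.4], [0, 0, 0, 15, 4.5, -7, 0.4], [0, 0, 0, 20, 0, 0, 0.4], [0, 0, 0, 10, 0, 0, 0.4], [0, 0, 0, 0, 0, 0, 0.4], [0, 0, 0, 0, 0, 0, 0.4]])

```text
time: 29.3
position: [430.9, 363.9, 179.2]
tcp_rot: [2.772, 1.569, 1.63]
force: [0.0, -0.2, 0.4]
grip_width: 34.9
```

Run:
```python
from h import *
plan([431,363.2,146],24.5)
from bench import env
t=env.capture("top");s=env.capture("scene")
a=cv2.resize(t["pixels"][150:270,180:300],None,fx=3.3,fy=3.3,interpolation=2);b=cv2.resize(s["pixels"][140:260,200:320],None,fx=3.3,fy=3.3,interpolation=2)
cv2.imwrite("pics/c11.png",np.hstack([a,b]))
```

```text
alt rv [ 0.1 -0.1 -0. ]
  alt rv [-1.799e+02  0.000e+00 -1.000e-01]
t 29.3 p [430.9 363.9 179.2] q [-0.04  0.64 -1.02  1.87  0.65  1.   -0.92] w 34.9 F [ 0.  -0.2  0.4]
yaxis [0.909 0.416 0.   ] turn [ 0.07 -0.07 -0.03] shift(after turn) [33.2 -0.2  0.7] shift(cur axes) [33.2 -0.2  0.7]
```

View pics/c11.png

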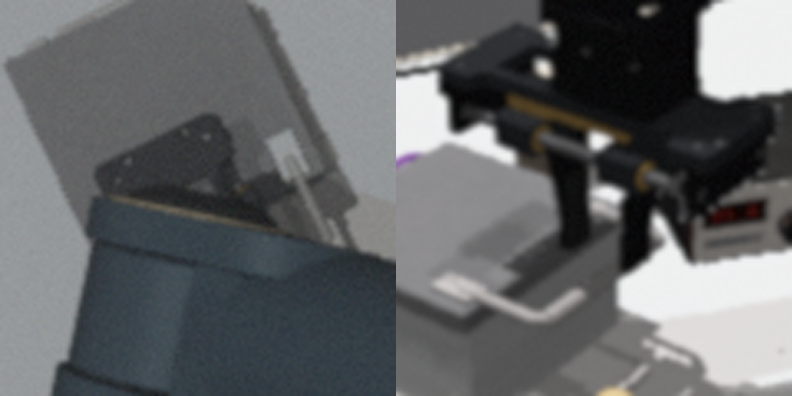

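Request:
arm_command(targets=[[0, 0, 0, 12, 0, 0.5, 0.4], [0, 0, 0, 13, 0, 0, 0.4], [0, 0, 0, 7, 0, 0, 0.4], [0, 0, 0, 0, 0, 0, 0.4], [0, 0, 0, 0, 0, 0, 0.4]])

```text
time: 30.02
position: [431.0, 363.6, 147.1]
tcp_rot: [2.784, 1.569, 1.643]
force: [-0.1, 0.6, 0.2]
grip_width: 35.0
```

Run:
```python
from h import *
plan([431,363.2,146],24.5)
from bench import env
s=env.capture("scene")
cv2.imwrite("pics/s12.png",cv2.resize(s["pixels"][150:260,190:320],None,fx=6,fy=5.4,interpolation=2))
```

```text
alt rv [ 0.1 -0.1 -0. ]
  alt rv [-1.799e+02  0.000e+00 -1.000e-01]
t 30.02 p [431.  363.6 147.1] q [-0.07  0.68 -0.99  1.9   0.69  0.95 -0.95] w 35.0 F [-0.1  0.6  0.2]
yaxis [0.909 0.416 0.   ] turn [ 0.09 -0.07 -0.03] shift(after turn) [ 1.1 -0.2  0.4] shift(cur axes) [ 1.1 -0.2  0.4]
```

View pics/s12.png

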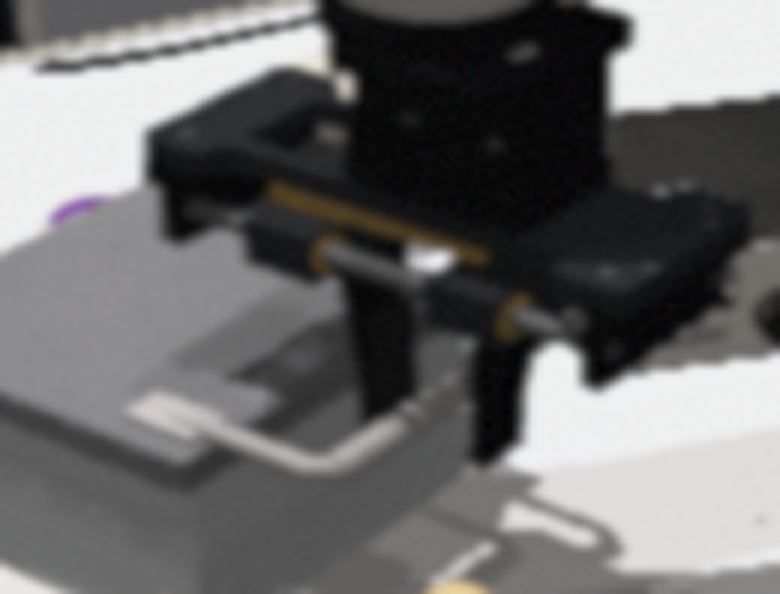

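Bar runs between the fingers (px ~(440,390) in the crop). Close.

Request:
arm_command(targets=[[0, 0, 0, 0, 0, 0, 0.1], [0, 0, 0, 0, 0, 0, 0.05], [0, 0, 0, 0, 0, 0, 0.05], [0, 0, 0, 0, 0, 0, 0.05], [0, 0, 0, 0, 0, 0, 0.05]], force=20)

```text
time: 30.7
position: [430.9, 363.3, 147.1]
tcp_rot: [2.967, 1.57, 1.825]
force: [-0.6, -0.4, 1.6]
grip_width: 11.0
```

Run:
```python
import numpy as np
p=None
for d in range(0,51,4):
    t=np.radians(d);x=199-199*np.cos(t)+7*np.sin(t);z=199*np.sin(t)+7*np.cos(t)-7
    if p: print(d,"dy %.1f dx %.1f"%(x-p[0],-(z-p[1])))
    p=(x,z)
t=np.radians(50);print(199-199*np.cos(t)+7*np.sin(t),199*np.sin(t)+7*np.cos(t)-7)
from h import *
plan([431,363.2,146],24.5)
```

```text
4 dy 1.0 dx -13.9
8 dy 1.9 dx -13.8
12 dy 2.9 dx -13.6
16 dy 3.8 dx -13.4
20 dy 4.8 dx -13.1
24 dy 5.7 dx -12.7
28 dy 6.5 dx -12.3
32 dy 7.4 dx -11.8
36 dy 8.2 dx -11.2
40 dy 8.9 dx -10.6
44 dy 9.7 dx -10.0
48 dy 10.3 dx -9.3
76.44757677421151 149.9423574484824
  alt rv [ 0.1 -0.  -0. ]
  alt rv [-1.799e+02  0.000e+00 -1.000e-01]
t 30.7 p [430.9 363.3 147.1] q [-0.07  0.68 -0.99  1.9   0.69  0.95 -0.95] w 11.0 F [-0.6 -0.4  1.6]
yaxis [0.909 0.416 0.   ] turn [ 0.08 -0.04 -0.01] shift(after turn) [1.1 0.  0.1] shift(cur axes) [1.1 0.  0.1]
```

Request:
arm_command(targets=[[0, 0, 0, -7, 0.4, 0, 0.05], [0, 0, 0, -7, 0.6, 0, 0.05], [0, 0, 0, -13.8, 1.9, 0, 0.05], [0, 0, 0, -13.6, 2.9, 0, 0.05], [0, 0, 0, -13.4, 3.8, 0, 0.05], [0, 0, 0, -13.1, 4.8, 0, 0.05], [0, 0, 0, -12.7, 5.7, 0, 0.05], [0, 0, 0, 0, 0, 0, 0.05]])

```text
time: 31.7
position: [448.8, 371.5, 228.7]
tcp_rot: [-1.625, 1.569, -2.767]
force: [-4.0, -2.5, -0.3]
grip_width: 11.0
```

Run:
```python
from h import *
t=np.radians(50);u=np.array([.91,.415])*76.45
plan([431+u[0],363.3+u[1],147.1+149.9],24.5)
from bench import env
s=env.capture("scene")
cv2.imwrite("pics/s13.png",cv2.resize(s["pixels"][100:260,150:340],None,fx=4,fy=3.7,interpolation=2))
```

```text
alt rv [ 0.1 -0.   0.1]
  alt rv [-1.799e+02 -1.000e-01 -0.000e+00]
t 31.7 p [448.8 371.5 228.7] q [-0.02  0.61 -1.06  1.79  0.59  1.11 -0.85] w 11.0 F [-4.  -2.5 -0.3]
yaxis [ 0.909  0.416 -0.001] turn [ 0.07 -0.    0.08] shift(after turn) [-68.3  56.9   0.1] shift(cur axes) [-68.4  56.8   0.1]
```

View pics/s13.png

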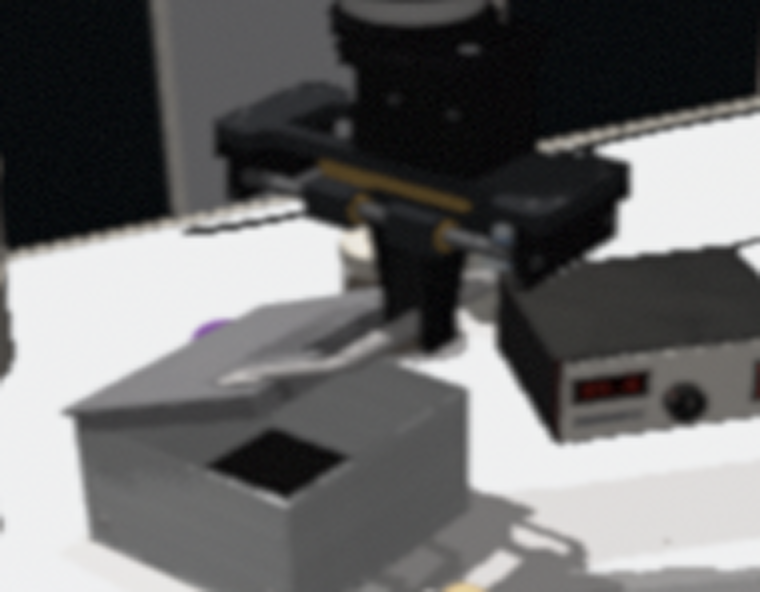

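Request:
arm_command(targets=[[0, 0, 0, -12.3, 6.5, 0, 0.05], [0, 0, 0, -11.8, 7.4, 0, 0.05], [0, 0, 0, -11.2, 8.2, 0, 0.05], [0, 0, 0, -10.6, 8.9, 0, 0.05], [0, 0, 0, -10, 9.7, 0, 0.05], [0, 0, 0, -9, 10, 0, 0.05], [0, 0, 0, -3.5, 4.3, 0, 0.05], [0, 0, 0, 0, 0, 0, 0.05], [0, 0, 0, 0, 0, 0, 0.05]])

```text
time: 32.88
position: [498.0, 394.3, 298.7]
tcp_rot: [-1.259, 1.568, -2.4]
force: [-8.5, -6.7, 10.2]
grip_width: 11.0
```

Run:
```python
from h import *
t=np.radians(50);u=np.array([.91,.415])*76.45
plan([431+u[0],363.3+u[1],147.1+149.9],24.5)
from bench import env
s=env.capture("scene");t=env.capture("top");pickle.dump((s,t),open("st14.pkl","wb"))
cv2.imwrite("pics/s14.png",cv2.resize(s["pixels"][100:260,150:340],None,fx=4,fy=3.7,interpolation=2));cv2.imwrite("pics/t14.png",t["pixels"])
P=np.r_[cloud(s).reshape(-1,3),cloud(t).reshape(-1,3)]
ax=np.array([.91,.415]);d=(P[:,:2]-[431,363.3])@ax;l=(P[:,:2]-[431,363.3])@[-.415,.91]
for nm,C in(("s",s),("t",t)):
    P=cloud(C).reshape(-1,3);d=(P[:,:2]-[431,363.3])@ax;l=(P[:,:2]-[431,363.3])@[-.415,.91]
    m=(d>112)&(d<198)&(abs(l)<75)&(P[:,2]>95)&(P[:,2]<230)
    # restrict near expected plane
    e=P[:,2]-(91+(199-d)*np.tan(np.radians(50)));m&=abs(e)<25
    if m.sum()>30:
        A=np.c_[d[m],l[m],np.ones(m.sum())]
        f=least_squares(lambda k:A@k-P[m,2],[-1.2,0,300],loss="soft_l1",f_scale=2);print(nm,m.sum(),np.degrees(np.arctan(-f.x[0])),f.x,np.median(abs(f.fun)))
```

```text
alt rv [0.1 0.  0.1]
  alt rv [-1.799e+02 -2.000e-01  1.000e-01]
t 32.88 p [498.  394.3 298.7] q [-0.04  0.62 -1.07  1.58  0.56  1.28 -0.77] w 11.0 F [-8.5 -6.7 10.2]
yaxis [ 0.909  0.416 -0.003] turn [0.11 0.05 0.15] shift(after turn) [1.7 2.7 0.4] shift(cur axes) [1.7 2.7 0.4]
s 523 48.513799649866066 [-1.13084309e+00  2.19122901e-02  3.10839713e+02] 0.9722467507596662
t 445 49.02145991186282 [-1.15123898e+00 -1.97555921e-03  3.24120589e+02] 0.7165941455249936
```

View pics/s14.png

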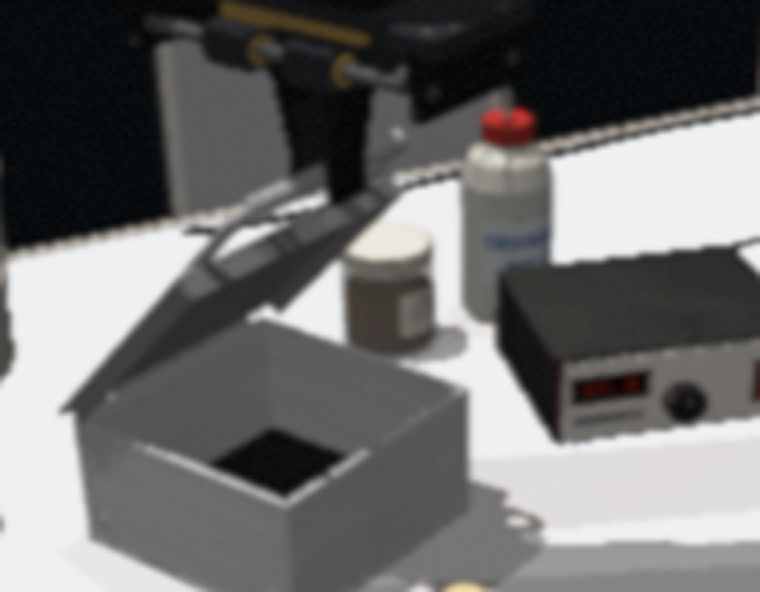

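View pics/t14.png

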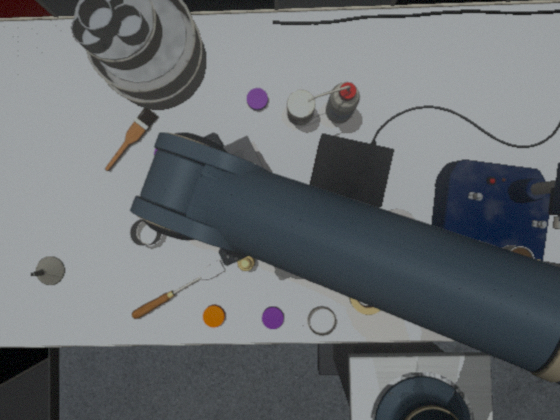

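Run:
```python
from h import *
ax=np.array([.91,.415])
s,t=load("st14.pkl")
def fit(C,lo,hi,cond):
    P=cloud(C).reshape(-1,3);d=(P[:,:2]-[431,363.3])@ax;l=(P[:,:2]-[431,363.3])@[-.415,.91]
    m=cond(d,l,P[:,2]);Q=np.c_[d,l,P[:,2]][m]
    for _ in range(5):
        c=Q.mean(0);n=np.linalg.svd(Q-c)[2][2] if len(Q)<3000 else np.linalg.eigh(np.cov((Q-c).T))[1][:,0]
        r=(Q-c)@n;Q=Q[abs(r)<max(2.5*np.median(abs(r)),1)]
    n=n*np.sign(n[2]);return len(Q),np.degrees(np.arctan2(n[0],n[2])).round(2),c.round(1),n.round(3),np.std(r).round(2)
for nm,c0,c1 in(("s",load("scene0.pkl"),s),("t",load("top0.pkl"),t)):
    print(nm,"shut",fit(c0,0,0,lambda d,l,z:(d>55)&(d<190)&(abs(l)<70)&(z>80)&(z<100)))
    print(nm,"table",fit(c0,0,0,lambda d,l,z:(d>-160)&(d<0)&(abs(l)<300)&(abs(z)<5)))
    for a,b in((112,198),(115,160),(150,195)):
        print(nm,"open",a,b,fit(c1,0,0,lambda d,l,z:(d>a)&(d<b)&(abs(l)<75)&(z>95)&(abs(z-91-(199-d)*np.tan(np.radians(49)))<18)))
```

```text
s shut (1698, np.float64(0.04), array([123.2,   3.9,  91.1]), array([ 0.001, -0.001,  1.   ]), np.float64(0.65))
s table (11134, np.float64(-0.02), array([-85.7,  74.8,   0. ]), array([-0., -0.,  1.]), np.float64(0.75))
s open 112 198 (410, np.float64(48.92), array([157.7, -12.5, 132.6]), array([0.754, 0.001, 0.657]), np.float64(0.3))
s open 115 160 (220, np.float64(49.0), array([143. , -12.7, 149.5]), array([0.755, 0.001, 0.656]), np.float64(0.31))
s open 150 195 (252, np.float64(48.99), array([170.3, -12. , 118.3]), array([0.755, 0.001, 0.656]), np.float64(0.31))
t shut (3399, np.float64(0.03), array([124. ,  -0.3,  92.8]), array([ 0.001, -0.   ,  1.   ]), np.float64(1.07))
t table (11947, np.float64(0.04), array([-82.4,  13. ,   1.9]), array([0.001, 0.   , 1.   ]), np.float64(1.16))
t open 112 198 (380, np.float64(49.05), array([167.8, -56.1, 131. ]), array([ 0.755, -0.001,  0.655]), np.float64(0.51))
t open 115 160 (130, np.float64(49.65), array([143.8, -64.4, 158.5]), array([ 0.762, -0.014,  0.647]), np.float64(0.54))
t open 150 195 (276, np.float64(49.06), array([174.7, -53.3, 123. ]), array([ 0.755, -0.   ,  0.655]), np.float64(0.48))
```

Request:
arm_command(targets=[[0, 0, 0, -1.7, 1, 0, 0.05], [0, 0, 0, -1.6, 0.8, 0, 0.05], [0, 0, 0, 0, 0, 0, 0.05], [0, 0, 0, 0, 0, 0, 0.05], [0, 0, 0, 0, 0, 0, 0.05]])

```text
time: 33.6
position: [500.6, 395.3, 301.2]
tcp_rot: [-2.263, 1.57, 2.879]
force: [-4.5, -3.5, 4.5]
grip_width: 11.2
```

```bash
cat > m.py <<'E'
from h import *
ax=np.array([.91,.415])
t=np.radians(50);u=ax*76.45
plan([431+u[0],363.3+u[1],147.1+149.9],24.5)
from bench import env
s=env.capture("scene");t=env.capture("top")
def fit(C,a,b):
    P=cloud(C).reshape(-1,3);d=(P[:,:2]-[431,363.3])@ax;l=(P[:,:2]-[431,363.3])@[-.415,.91];z=P[:,2]
    m=(d>a)&(d<b)&(abs(l)<75)&(z>95)&(abs(z-91-(199-d)*np.tan(np.radians(49.5)))<18);Q=np.c_[d,l,z][m]
    for _ in range(5):
        c=Q.mean(0);n=np.linalg.svd(Q-c)[2][2];r=(Q-c)@n;Q=Q[abs(r)<max(2.5*np.median(abs(r)),1)]
    n=n*np.sign(n[2]);return len(Q),np.degrees(np.arctan2(n[0],n[2])).round(2),n.round(3)
print(fit(s,112,198),fit(s,115,160),fit(t,112,198))
cv2.imwrite("pics/s15.png",s["pixels"])
E
python3 m.py
```

```text
alt rv [ 0.1 -0.   0. ]
  alt rv [-1.799e+02 -1.000e-01 -0.000e+00]
t 33.6 p [500.6 395.3 301.2] q [-0.04  0.62 -1.07  1.58  0.56  1.28 -0.76] w 11.2 F [-4.5 -3.5  4.5]
yaxis [ 0.909  0.416 -0.001] turn [ 0.09 -0.03  0.03] shift(after turn) [ 4.2 -0.1  0.3] shift(cur axes) [ 4.2 -0.1  0.3]
(479, np.float64(50.04), array([0.767, 0.001, 0.642])) (256, np.float64(49.89), array([0.765, 0.   , 0.644])) (326, np.float64(50.15), array([ 0.768, -0.004,  0.641]))
```

Request:
arm_command(targets=[[0, 0, 0, 0, 0, 0, 0.05], [0, 0, 0, 0, 0, 0, 0.05], [0, 0, 0, 0, 0, 0, 0.05], [0, 0, 0, 0, 0, 0, 0.05]])

```text
time: 34.2
position: [500.6, 395.3, 301.2]
tcp_rot: [-2.285, 1.57, 2.857]
force: [-5.2, -2.6, 5.5]
grip_width: 11.4
```

```bash
python3 m.py
```

```text
alt rv [ 0.1 -0.   0. ]
  alt rv [-1.799e+02 -1.000e-01 -0.000e+00]
t 34.2 p [500.6 395.3 301.2] q [-0.04  0.62 -1.07  1.58  0.56  1.28 -0.76] w 11.4 F [-5.2 -2.6  5.5]
yaxis [ 0.909  0.416 -0.001] turn [ 0.09 -0.03  0.03] shift(after turn) [ 4.2 -0.1  0.2] shift(cur axes) [ 4.2 -0.1  0.2]
(481, np.float64(50.0), array([0.766, 0.001, 0.643])) (272, np.float64(50.06), array([0.767, 0.001, 0.642])) (324, np.float64(50.16), array([ 0.768, -0.002,  0.641]))
```

View pics/s15.png

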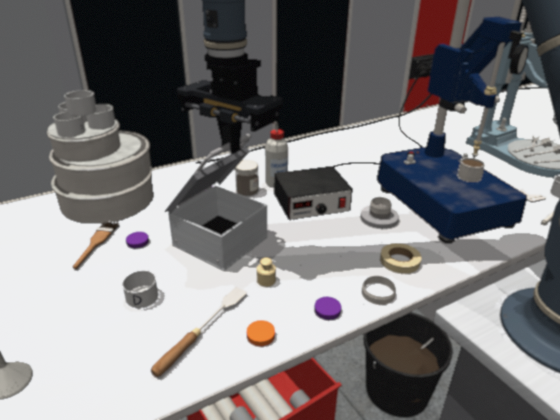

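The lid is held open steadily at 50° (px (215,175)). The stack is intact at px (380,212), and the jar, weight and other things have not moved.

```bash
python3 -c "
from bench import env
print(env.hand_in())"
```

```text
the job is handed in; nothing more can be done
None
```

The job is done and handed in at about 34 s of the 72 s allowed.

- **Disc:** It lies flat on the base plate. My first placing was about 5 mm off centre, so I picked it up again and moved it. The overhead view then showed it within about 0.5 mm of the plate's centre.
- **Ring:** The smaller (50 mm) ring stands flat on the disc. After release, the overhead view put it within about 1 mm of the plate's centre.
- **Lid:** The arm still holds the bar. A plane fitted to the lid in both cameras gives 50.0 to 50.2 degrees, and it stayed there over the last 0.6 s. At first both cameras gave about 49 degrees, while the arm's own position suggested 49.7. I trusted the cameras and raised it by about 1 degree.
- **Forces:** The last wrist force was about 8 N, pushing outward from the hinge.
- **Other things:** The last picture shows the jar, weight and the other things where they were. The overhead view of the plate was blocked by the arm at the end, so the last check of the ring and disc was from the side camera only.

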